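Load the pill cases into the counter carousel and present them

ROBOT

A 6-joint arm with a two-finger parallel gripper is mounted at the origin on the work surface. World frame = base frame: x ahead of the robot, y to its left, z up, the work surface at z = 0. Lengths are in mm, angles in rad, forces in N, time in s.
With the tool pointing down it reaches from about 275 to 750 mm from the base axis. Payload 10.2 kg.
Tool frame: the origin (TCP) lies between the finger pads; the fingertips stand 25 mm ahead of it and the grasp point (between the pads) lies 6 mm ahead of it; z points along the fingers, y is the line along which they close (so a half turn about z gives the same grasp; the last joint's range is limited). The gripper opens to 85 mm and grips with 20 to 120 N. Pads are 22 mm wide; open, the fingers measure 114 mm over their backs; the gripper's body (76 mm by 85 mm) begins 54 mm behind the grasp point. The pads swing forward as they close: fully open they stand 13 mm farther back than shut.
Start: joints at [-1.404, 0.313, 1.498, -0, 1.331, -0.223], TCP at [199.49, -485.629, 256.294] pointing down, gripper open.
Joint ranges: [-2.94, 2.94], [-0.97, 2.17], [0.19, 2.56], [-1.23, 4.37], [0.02, 3.11], [-2.88, 2.88]. Speed limits (rad/s): [2.39, 2.39, 3.01, 3.14, 3.14, 3.14].

INTERFACE

Orientations are given as a unit quaternion [w, x, y, z].
In Python, from rig import ctrl, eyes, finish_job gives the robot as it stands.
- The arm moves only by the tool step_arm, never from a script. Its argument "increments" is a list of rows, each an object of numbers: "dx", "dy", "dz": the shift along the tool's x, y, z in units of 25 mm (1.0 is 25 mm); "wx", "wy", "wz": the turn, a rotation vector about the tool's x, y, z in units of 6 degrees (1.0 is 6 degrees). A call has 1 to 5 rows; each row shifts and turns the commanded pose from where the row before left it, along the tool's axes as they then stand; what a row does not reach is not made up. A row lasts 1/10 s, in which the tool goes at most 50 mm and 8.59 degrees, less where a joint would pass 70% of its speed; a pose out of reach is approached as far as the arm can. A call is refused whole if a number of a shift passes 1 or a number of a turn 1, either way. A call with a gripper value outside its range is refused whole. "fingers" is the finger opening in mm, from 0 to 85.4, set as the call begins (left out, the last holds). The fingers move at their own pace and stop on an object; "squeeze" is the grip in N (left out, the last holds). Time passes only in rows, so rows that do not move let the fingers close. It gives the time, the measured TCP pose, the force, the opening and the grip force at its end, in the units of the state.
- ctrl.sense(): the state, without advancing time (a new reading comes with each control period).
- eyes.capture(name): name is "scene" or "top" or "wrist"; returns a dict with "frame" (420x560x3 uint8, blue, green, red), "fx", "fy", "cx", "cy" (pixels), "R" (3x3) and "t" (3): a world point X has camera coordinates R X + t; the wrist camera has in their place "tool_from_camera" (4x4, takes a point from camera to tool coordinates, whose origin is the TCP and whose axes are the flange's). Camera axes: x right, y down, z forward; pixel columns grow to the right and rows downward; lengths in mm; the calibration is good to about 2 mm. A picture is of the moment at which its call begins: read the wrist's pose just before it. There is no depth.
- finish_job(): hands the job in; it is judged then, once.
Trained networks look in the newest picture that a camera, given by its name, has taken for a name from the list of things; names that differ only in an ending like _2 or _b are one class to them, and where a whole thing is asked for, a point or a joint stands for the part that bears it (a point fixed in the world has none). Each returns a list of dicts, best first, with "p" (0 to 1); they miss things now and then, are a little off and sometimes report something else, mostly with a low value. They report only what shows in the picture. A call takes as long as a camera call. They do not tell look-alikes from the thing itself.
- eyes.cut_out(camera, label): "mask" (420x560 bool, what is visible of it).
- eyes.landmark_of(camera, label): "point" ([x, y, z] in mm, in the coordinates of the camera as it stood for that picture, good to about 4 mm: a listed point, or the origin of a listed thing).
The state is a dict: "time_s": time; "joints": joint angles; "dq": joint speeds; "tau": joint torques, N m; "eef_pos": TCP position; "ee_rot": TCP orientation; "force": force on the tool from outside, world axes, zero at the start; "wrist_torque": the same for the moment, N m; "grip_width": opening from 0.0 (shut) to 1.0 (fully open); "grip_force": force on a finger pad.
Only numpy, scipy, OpenCV 4.12 (cv2) and the standard library are available. Lean on these libraries where they do the work, as an engineer would, in place of code of your own. Each camera call takes 0.05 s, during which the arm holds its last target. There are 200 camera calls.

TASK

Drop the three short pale-wood pill cases one by one into the three pockets of the block on the turntable tray, one in each, lid up and flat on the pocket's floor. Then turn the tray by its brass post until the row of filled pockets lies straight towards the customer's side of the counter, directly away from the robot. Leave everything else on the counter where it stands.

Things in the scene. Friction and masses are not known exactly. Their poses are not given: they have to be found in the camera images.
- case0: short pale-wood pill case, 80 x 36 x 46 mm (a block to 42 mm, with a 62 x 22 mm raised panel in the middle of its lid), about 90 g, dark seam round it; origin at the centre of its underside, x along its 80 mm length, z up. The three cases are alike.
- case1: short pale-wood pill case, 80 x 36 x 46 mm (a block to 42 mm, with a 62 x 22 mm raised panel in the middle of its lid), about 90 g, dark seam round it; origin at the centre of its underside, x along its 80 mm length, z up. The three cases are alike.
- case2: short pale-wood pill case, 80 x 36 x 46 mm (a block to 42 mm, with a 62 x 22 mm raised panel in the middle of its lid), about 90 g, dark seam round it; origin at the centre of its underside, x along its 80 mm length, z up. The three cases are alike.
- pocket0 (a point): the right-hand (seen from the turntable's axis) of three pockets in the wooden block on the tray: a recess 88 mm long, 44 wide, 14 deep; the point is the centre of its floor (40 mm above the counter; block top at 54 mm), x along its length, outward from the tray's middle, y along the row, z up. Turns with the tray; pockets are 78 mm apart
- pocket1 (a point): the middle of three pockets in the wooden block on the tray: a recess 88 mm long, 44 wide, 14 deep; the point is the centre of its floor (40 mm above the counter; block top at 54 mm), x along its length, outward from the tray's middle, y along the row, z up. Turns with the tray; pockets are 78 mm apart
- pocket2 (a point): the left-hand (seen from the axis) of three pockets in the wooden block on the tray: a recess 88 mm long, 44 wide, 14 deep; the point is the centre of its floor (40 mm above the counter; block top at 54 mm), x along its length, outward from the tray's middle, y along the row, z up. Turns with the tray; pockets are 78 mm apart
- post_top (a point): top centre of the upright brass finger post on the tray, across the axis from the pocket block, 85 mm from the turntable's axis: a 16 mm thick round bar with a 20 mm thick head in its top 10 mm; its top is 111 mm above the counter
- tray_centre (a point): the turntable's axis at the level of the tray's floor, 34 mm above the counter. The round lacquered tray is 330 mm across with a lip up to 44 mm above the counter; its foot is fixed and its height does not change
- turntable (a joint): angle of the turntable in rad, counter-clockwise seen from above; at 0 the pocket block lies straight towards the customer's side (+x, away from the robot) and the post is on the robot's side. Starts at 1.2 to 2.7, range -3.3 to 3.3; light friction (about 3 N at the post), stays where it is left
- long_box: bystander: flat pale-wood box, 120 x 34 x 26 mm, longer and lower than the pill cases and too long for a pocket; origin at the centre of its underside, x along its length
- tin: bystander: round copper tin, 62 mm across, 44 mm tall; origin at the centre of its underside
- cup: bystander: jade-green porcelain cup, 70 mm across the rim, 55 mm tall; origin at the centre of its underside
- pot: bystander: squat black clay pot, about 110 mm across, 85 mm tall; origin at the centre of its underside
- scoop: bystander: copper herb scoop, about 165 mm long, 25 mm tall, lying near the far edge
- spoon0: bystander: bone weighing spoon, 130 mm long, lying near the far edge
- spoon1: bystander: bone weighing spoon, 130 mm long, lying near the far edge
Not all that is in view belongs to the job. What is shaped like the case0 but blue is not meant.

How it is judged:
By the outcome, as a careful person would: the job done as asked, in the order asked, and still so for the second after the job is handed in, with the robot touching nothing.
It also fails if it takes over 72 s, if anything falls off the work surface, if the arm or the gripper's body presses on something with over 40 N, if the wrist force passes 120 N, or if a joint passes its speed limit or range.

## Working session

There is one attempt and no reset: what is moved stays moved. The work goes in short steps, Python scripts to look and compute and a tool call to move; the robot and the scene stay as the last step left them, time stands still between calls to the robot, and variables do not carry over. Pictures are saved under pics/ and viewed, at most 10 in all, crops included, and the job is handed in when it is done.

Besides the shell and the picture viewer there is one more tool, called after "Request:" as name(argument=value, ...) on one line, values as JSON. step_arm: Moves the arm, as the interface text tells. Its arguments: {"type":"object","properties":{"increments":{"type":"array"},"fingers":{"type":"number"},"squeeze":{"type":"number"}},"required":["increments"]}

```bash
mkdir -p pics; cat > h.py <<'E'
import numpy as np, cv2
from rig import ctrl, eyes, finish_job
def cap(n, save=None):
    s=ctrl.sense(); d=eyes.capture(n)
    if save: cv2.imwrite('pics/'+save, d['frame'])
    return s,d
def lm(n,d,label,s=None):
    out=[]
    for r in eyes.landmark_of(n,label):
        p=np.array(r['point'],float)
        if 'R' in d: w=np.array(d['R']).T@(p-np.array(d['t']))
        else:
            from scipy.spatial.transform import Rotation as Ro
            T=np.array(d['tool_from_camera']); q=s['ee_rot']
            w=Ro.from_quat([q[1],q[2],q[3],q[0]]).as_matrix()@(T[:3,:3]@p+T[:3,3])+np.array(s['eef_pos'])
        out.append((w.round(0).tolist(),round(r['p'],2)))
    return out
E
python3 - <<'E'
from h import *
print(ctrl.sense())
ims=[]
for n in ('scene','top'):
    s,d=cap(n,n+'0.png')
    print(n,d['fx'],d['fy'],d['cx'],d['cy'],np.array(d['R']).round(3).tolist(),np.array(d['t']).round(1).tolist())
    for l in ['case0','pocket0','pocket1','pocket2','post_top','tray_centre','long_box','tin','cup','pot','scoop']:
        print(l,lm(n,d,l,s))
E
```

```text
{'time_s': 0.0, 'joints': array([-1.40441830e+00,  3.13474471e-01,  1.49845407e+00,  9.96256942e-06,
        1.33099914e+00, -2.23413441e-01]), 'dq': array([-0.00016845, -0.00040944,  0.00098975, -0.00094232,  0.00036682,
        0.00114801]), 'tau': array([ 9.68833738e-04, -4.12261963e+01, -2.59747320e+01, -1.49084399e-04,
        4.06236053e-03,  4.19962612e-05]), 'eef_pos': array([ 199.44302297, -485.39326134,  255.71614092]), 'ee_rot': array([-6.67100476e-04,  9.81067878e-01,  1.93663038e-01,  2.38692621e-05]), 'force': array([-0.7909561 , -0.32192683,  0.81062253]), 'wrist_torque': array([0.02092216, 0.0049879 , 0.00212578]), 'grip_force': 0.0, 'grip_width': 0.9961880096621968}
scene 464.723869144427 464.723869144427 279.2900272024297 210.47067731491464 [[-0.889, 0.458, -0.001], [0.347, 0.671, -0.655], [-0.299, -0.583, -0.756]] [447.1, -184.7, 1415.6]
case0 [([654.0, 446.0, -1.0], 0.92), ([476.0, 333.0, -1.0], 0.9), ([485.0, -308.0, 4.0], 0.81), ([608.0, 331.0, 1.0], 0.72), ([460.0, 461.0, 3.0], 0.67), ([248.0, 395.0, 2.0], 0.63), ([512.0, 47.0, 43.0], 0.51)]
pocket0 [([511.0, 4
[... 806 characters left out ...]
.0, 334.0, -6.0], 0.82), ([479.0, 337.0, -1.0], 0.82), ([486.0, -305.0, -2.0], 0.77), ([652.0, 453.0, 2.0], 0.59), ([658.0, -2.0, 40.0], 0.18)]
pocket0 [([579.0, 26.0, 41.0], 0.91), ([509.0, 50.0, 38.0], 0.87), ([655.0, -5.0, 40.0], 0.67)]
pocket1 [([579.0, 26.0, 41.0], 0.91), ([509.0, 50.0, 38.0], 0.87), ([655.0, -5.0, 40.0], 0.67)]
pocket2 [([579.0, 26.0, 41.0], 0.91), ([509.0, 50.0, 38.0], 0.87), ([655.0, -5.0, 40.0], 0.67)]
post_top [([538.0, -110.0, 118.0], 0.79), ([790.0, -74.0, -4.0], 0.73)]
tray_centre [([566.0, -28.0, 36.0], 0.55)]
long_box [([371.0, 314.0, -1.0], 0.62)]
tin [([366.0, -348.0, 1.0], 0.82)]
cup [([607.0, -340.0, 2.0], 0.78)]
pot []
scoop [([758.0, 275.0, -5.0], 0.58)]
```

View pics/scene0.png

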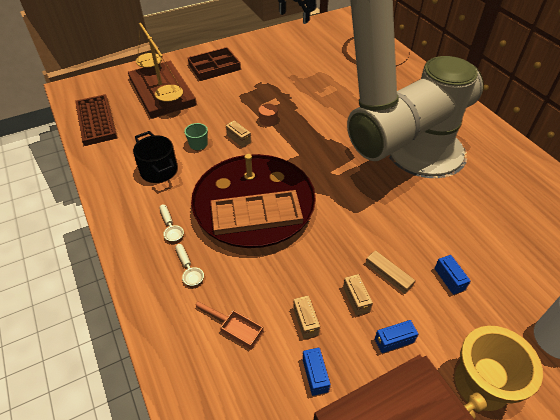

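View pics/top0.png

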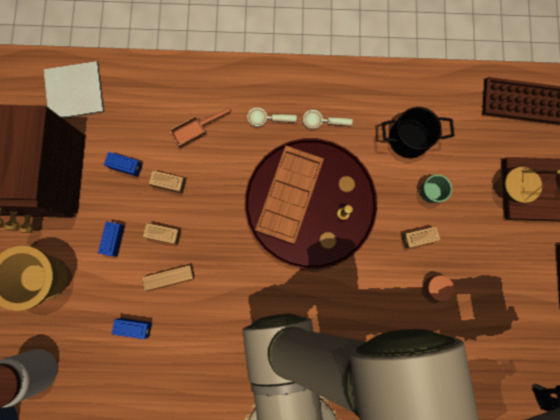

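The scene shows three pale cases: two at left of the tray (scene ~(306,316), (358,294)) and one on the right ((238,131)). The blue ones are decoys. In the top view the tray is at (311,203), with its pockets along (305,165)–(277,222) and the post at (346,211). Next I'll fit the boxes' poses from the masks in both views.

```bash
cat >> h.py <<'E'
from scipy.optimize import minimize, least_squares
from scipy.spatial.transform import Rotation as Ro
def cam(d,s=None):
    """K,R,t world->camera"""
    K=np.array([[d['fx'],0,d['cx']],[0,d['fy'],d['cy']],[0,0,1.]])
    if 'R' in d: return K,np.array(d['R']),np.array(d['t'])
    q=s['ee_rot'];W=np.eye(4);W[:3,:3]=Ro.from_quat([q[1],q[2],q[3],q[0]]).as_matrix();W[:3,3]=s['eef_pos']
    M=np.linalg.inv(W@np.array(d['tool_from_camera'])); return K,M[:3,:3],M[:3,3]
def proj(c,X):
    p=(np.asarray(X)@c[1].T+c[2])@c[0].T; return p[:,:2]/p[:,2:]
def box(x,y,z,a,L=80,W=36,H=42,pan=True):
    P=[(i*L/2,j*W/2,k) for i in(-1,1) for j in(-1,1) for k in(0,H)]
    if pan: P+=[(i*31,j*11,46) for i in(-1,1) for j in(-1,1)]
    P=np.array(P,float); c,s=np.cos(a),np.sin(a)
    return P@np.array([[c,s,0],[-s,c,0],[0,0,1]])+[x,y,z]
def fit(views,x0,**kw):
    """views: (cam,mask); x0: x,y,z,yaw. IoU of hull silhouette at 4x"""
    def cost(v):
        o=0
        for c,m in views:
            h=cv2.convexHull((proj(c,box(*v,**kw))).astype(np.float32))
            ys,xs=np.nonzero(m); lo=np.array([xs.min()-8,ys.min()-8]); hi=np.array([xs.max()+9,ys.max()+9])
            sub=cv2.resize(m[max(lo[1],0):hi[1],max(lo[0],0):hi[0]].astype(np.uint8),None,fx=8,fy=8,interpolation=cv2.INTER_LINEAR)
            r=np.zeros_like(sub); cv2.fillPoly(r,[np.int32(np.round((h-np.maximum(lo,0)+.5)*8))],1)
            o+=1-(r&sub).sum()/max(1,(r|sub).sum())
        return o
    best=None
    for da in np.arange(-90,90,15) if x0[3] is None else [0]:
        a=np.radians(da) if x0[3] is None else x0[3]
        S=np.array([[0,0,0,0],[6,0,0,0],[0,6,0,0],[0,0,5,0],[0,0,0,.15]])+[*x0[:3],a]
        r=minimize(cost,S[0],method='Nelder-Mead',options=dict(initial_simplex=S,xatol=.05,fatol=1e-4))
        if best is None or r.fun<best.fun: best=r
    return best.x.round(3).tolist(),round(best.fun,3)
E
python3 - <<'E'
from h import *
V={}
for n in('scene','top'):
    s,d=cap(n); V[n]=(cam(d),[(r['mask'],r['p']) for r in eyes.cut_out(n,'case0')])
for p in [(609,332),(478,335),(486,-306)]:
    vs=[]
    for n,(c,ms) in V.items():
        u=proj(c,[[*p,22]])[0]
        for m,pp in ms:
            ys,xs=np.nonzero(m)
            if len(xs) and np.hypot(xs.mean()-u[0],ys.mean()-u[1])<9: vs.append((c,m)); print(n,pp,len(xs)); break
    print(p,fit(vs,(*p,0,None)))
# tray: fit cx,cy,ang, pocket radius
P=np.array([[510,49.5],[583,23],[657.5,-3.5]]);post=np.array([537.5,-112]);C=np.array([565,-30])
def res(v):
    c,a,r=v[:2],v[2],v[3]; u=np.array([np.cos(a),np.sin(a)]);n=np.array([-u[1],u[0]])
    q=[c+r*u+78*k*n for k in(1,0,-1)]
    return np.concatenate([(q-P).ravel(),c-85*u-post,c-C])
r=least_squares(res,[565,-30,1.24,56]);print(r.x.round(3),r.fun.round(1))
E
```

```text
scene 0.7 786
top 0.65 559
(609, 332) ([608.178, 332.227, 2.26, 1.37], np.float64(0.153))
scene 0.85 733
top 0.7 517
(478, 335) ([476.495, 336.819, 1.746, 1.377], np.float64(0.211))
scene 0.69 407
top 0.96 565
(486, -306) ([486.431, -305.835, 1.245, 1.806], np.float64(0.179))
[564.954 -30.769   1.235  56.877] [ 0.1 -0.9  0.7 -0.1 -0.2  0.7 -0.6  1.  -0.  -0.8]
```

```bash
cat >> h.py <<'E'
def yaw():
    s=ctrl.sense();q=s['ee_rot'];X=Ro.from_quat([q[1],q[2],q[3],q[0]]).as_matrix();return s['eef_pos'],np.arctan2(X[1,0],X[0,0]),X
def plan(x,y,z,b,smax=.9,start=None):
    p,a,X=yaw() if start is None else (np.array(start[:3],float),start[3],None)
    print('at',np.round(p,1),round(float(a),3),'' if X is None else ('tilt',X[:2,2].round(3)))
    D=np.array([x,y,z])-p; W=-np.degrees(b-a)/6
    n=int(np.ceil(max(abs(W)/.97,np.hypot(D[0],D[1])/(25*smax),abs(D[2])/(25*smax),1)))
    w=round(W/n,2); cp=p.copy(); ca=a
    for i in range(n):
        want=p+D*(i+1)/n-cp; c,s_=np.cos(ca),np.sin(ca)
        v=np.round(np.array([want@[c,s_,0],want@[s_,-c,0],-want[2]])/25,2)
        print('{"dx":%g,"dy":%g,"dz":%g,"wz":%g}'%(*v,w),end=',\n' if i%5==4 else ',')
        cp+=25*np.array([v[0]*c+v[1]*s_,v[0]*s_-v[1]*c,-v[2]]); ca-=np.radians(6*w)
    print(); return (*cp,ca)
E
python3 - <<'E'
from h import *
plan(486,-306,170,1.806)
E
```

```text
at [ 199.5 -485.6  256.3] 0.39 ('tilt', array([-0., -0.]))
{"dx":0.83,"dy":-0.14,"dz":0.22,"wz":-0.85},{"dx":0.85,"dy":-0.07,"dz":0.21,"wz":-0.85},{"dx":0.84,"dy":0,"dz":0.22,"wz":-0.85},{"dx":0.84,"dy":0.09,"dz":0.21,"wz":-0.85},{"dx":0.83,"dy":0.15,"dz":0.22,"wz":-0.85},
{"dx":0.82,"dy":0.23,"dz":0.21,"wz":-0.85},{"dx":0.79,"dy":0.3,"dz":0.22,"wz":-0.85},{"dx":0.76,"dy":0.37,"dz":0.22,"wz":-0.85},{"dx":0.72,"dy":0.44,"dz":0.21,"wz":-0.85},{"dx":0.68,"dy":0.5,"dz":0.22,"wz":-0.85},
{"dx":0.64,"dy":0.56,"dz":0.21,"wz":-0.85},{"dx":0.58,"dy":0.61,"dz":0.22,"wz":-0.85},{"dx":0.53,"dy":0.66,"dz":0.21,"wz":-0.85},{"dx":0.47,"dy":0.7,"dz":0.22,"wz":-0.85},{"dx":0.4,"dy":0.75,"dz":0.22,"wz":-0.85},
{"dx":0.33,"dy":0.77,"dz":0.21,"wz":-0.85},
```

Request:
step_arm(increments=[{"dx":0.83,"dy":-0.14,"dz":0.22,"wz":-0.85},{"dx":0.85,"dy":-0.07,"dz":0.21,"wz":-0.85},{"dx":0.84,"dy":0,"dz":0.22,"wz":-0.85},{"dx":0.84,"dy":0.09,"dz":0.21,"wz":-0.85},{"dx":0.83,"dy":0.15,"dz":0.22,"wz":-0.85}], fingers=85, squeeze=30)

```text
invalid input at $.increments[0]: expected keys dx, dy, dz, wx, wy, wz
```

Request:
step_arm(increments=[{"dx":0.82,"dy":0.23,"dz":0.21,"wz":-0.85},{"dx":0.79,"dy":0.3,"dz":0.22,"wz":-0.85},{"dx":0.76,"dy":0.37,"dz":0.22,"wz":-0.85},{"dx":0.72,"dy":0.44,"dz":0.21,"wz":-0.85},{"dx":0.68,"dy":0.5,"dz":0.22,"wz":-0.85}])

```text
invalid input at $.increments[0]: expected keys dx, dy, dz, wx, wy, wz
```

Request:
step_arm(increments=[{"dx":0.64,"dy":0.56,"dz":0.21,"wz":-0.85},{"dx":0.58,"dy":0.61,"dz":0.22,"wz":-0.85},{"dx":0.53,"dy":0.66,"dz":0.21,"wz":-0.85},{"dx":0.47,"dy":0.7,"dz":0.22,"wz":-0.85},{"dx":0.4,"dy":0.75,"dz":0.22,"wz":-0.85}])

```text
invalid input at $.increments[0]: expected keys dx, dy, dz, wx, wy, wz
```

Request:
step_arm(increments=[{"dx":0.33,"dy":0.77,"dz":0.21,"wz":-0.85},{"dx":0},{"dx":0}])

```text
invalid input at $.increments[0]: expected keys dx, dy, dz, wx, wy, wz
```

```bash
cat >> h.py <<'E'
def wristfit(p,save=None):
    s,d=cap('wrist',save); c=cam(d,s); u=proj(c,[[*p[:2],22]])[0]; print('expect px',u.round(0),'t',s['time_s'])
    for r in eyes.cut_out('wrist','case0'):
        ys,xs=np.nonzero(r['mask']); 
        if len(xs)==0: continue
        e=np.hypot(xs.mean()-u[0],ys.mean()-u[1]); print(round(r['p'],2),len(xs),round(xs.mean()),round(ys.mean()),'bbox',xs.min(),xs.max(),ys.min(),ys.max())
        if e<60: print(fit([(c,r['mask'])],(*p[:2],0,p[3])))
    print(lm('wrist',d,'case0',s)); return s,d,c
E
python3 - <<'E'
from h import *
wristfit((486.4,-305.8,0,1.806),'w1.png')
plan(486,-306,38,1.806)
E
```

```text
expect px [ 218. -178.] t 1.4
[]
at [ 199.5 -485.6  256.3] 0.39 ('tilt', array([-0.,  0.]))
{"dx":0.83,"dy":-0.14,"dz":0.55,"wz":-0.85},{"dx":0.85,"dy":-0.07,"dz":0.54,"wz":-0.85},{"dx":0.84,"dy":0,"dz":0.55,"wz":-0.85},{"dx":0.84,"dy":0.09,"dz":0.54,"wz":-0.85},{"dx":0.83,"dy":0.15,"dz":0.55,"wz":-0.85},
{"dx":0.82,"dy":0.23,"dz":0.54,"wz":-0.85},{"dx":0.79,"dy":0.3,"dz":0.55,"wz":-0.85},{"dx":0.76,"dy":0.37,"dz":0.55,"wz":-0.85},{"dx":0.72,"dy":0.44,"dz":0.54,"wz":-0.85},{"dx":0.68,"dy":0.5,"dz":0.55,"wz":-0.85},
{"dx":0.64,"dy":0.56,"dz":0.54,"wz":-0.85},{"dx":0.58,"dy":0.61,"dz":0.55,"wz":-0.85},{"dx":0.53,"dy":0.66,"dz":0.54,"wz":-0.85},{"dx":0.47,"dy":0.7,"dz":0.55,"wz":-0.85},{"dx":0.4,"dy":0.75,"dz":0.55,"wz":-0.85},
{"dx":0.33,"dy":0.77,"dz":0.54,"wz":-0.85},
```

View pics/w1.png

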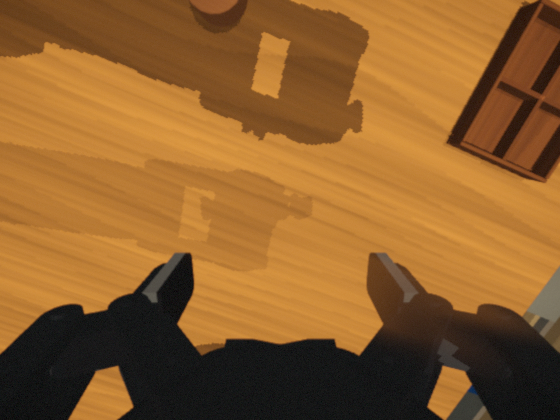

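The calls were refused because every key is needed. The arm has not moved: the wrist view shows only bare counter and the open fingers at (185,265) and (375,265). I'll resend with full rows.

Request:
step_arm(increments=[{"dx":0.83,"dy":-0.14,"dz":0.22,"wx":0,"wy":0,"wz":-0.85},{"dx":0.85,"dy":-0.07,"dz":0.21,"wx":0,"wy":0,"wz":-0.85},{"dx":0.84,"dy":0,"dz":0.22,"wx":0,"wy":0,"wz":-0.85},{"dx":0.84,"dy":0.09,"dz":0.21,"wx":0,"wy":0,"wz":-0.85},{"dx":0.83,"dy":0.15,"dz":0.22,"wx":0,"wy":0,"wz":-0.85}], fingers=85, squeeze=30)

```text
time_s: 2.05
eef_pos: [289.6, -429.0, 229.1]
ee_rot: [0.0, 0.913, 0.407, -0.0]
force: [-0.6, -0.7, 1.2]
grip_width: 0.997
grip_force: 0.0
```

Request:
step_arm(increments=[{"dx":0.82,"dy":0.23,"dz":0.21,"wx":0,"wy":0,"wz":-0.85},{"dx":0.79,"dy":0.3,"dz":0.22,"wx":0,"wy":0,"wz":-0.85},{"dx":0.76,"dy":0.37,"dz":0.22,"wx":0,"wy":0,"wz":-0.85},{"dx":0.72,"dy":0.44,"dz":0.21,"wx":0,"wy":0,"wz":-0.85},{"dx":0.68,"dy":0.5,"dz":0.22,"wx":0,"wy":0,"wz":-0.85}])

```text
time_s: 2.55
eef_pos: [379.3, -373.0, 202.2]
ee_rot: [0.0, 0.801, 0.599, -0.0]
force: [-0.0, -0.2, 0.5]
grip_width: 0.994
grip_force: 0.0
```

Request:
step_arm(increments=[{"dx":0.64,"dy":0.56,"dz":0.21,"wx":0,"wy":0,"wz":-0.85},{"dx":0.58,"dy":0.61,"dz":0.22,"wx":0,"wy":0,"wz":-0.85},{"dx":0.53,"dy":0.66,"dz":0.21,"wx":0,"wy":0,"wz":-0.85},{"dx":0.47,"dy":0.7,"dz":0.22,"wx":0,"wy":0,"wz":-0.85},{"dx":0.4,"dy":0.75,"dz":0.22,"wx":0,"wy":0,"wz":-0.85}])

```text
time_s: 3.05
eef_pos: [468.9, -316.6, 175.1]
ee_rot: [-0.0, 0.649, 0.761, -0.0]
force: [-0.5, 0.4, -1.1]
grip_width: 0.997
grip_force: 0.0
```

Request:
step_arm(increments=[{"dx":0.33,"dy":0.77,"dz":0.21,"wx":0,"wy":0,"wz":-0.85},{"dx":0,"dy":0,"dz":0,"wx":0,"wy":0,"wz":0},{"dx":0,"dy":0,"dz":0,"wx":0,"wy":0,"wz":0}])

```text
time_s: 3.35
eef_pos: [485.8, -306.1, 170.0]
ee_rot: [-0.0, 0.616, 0.787, -0.0]
force: [-0.1, 0.5, -0.0]
grip_width: 0.995
grip_force: 0.0
```

```bash
sed -i 's/"wz":%g}/"wx":0,"wy":0,"wz":%g}/' h.py
python3 - <<'E'
from h import *
wristfit((486.4,-305.8,0,1.806),'w2.png')
plan(486,-306,38,1.806)
E
```

```text
expect px [281. 200.] t 3.35
0.59 3741 280 201 bbox 258 300 155 247
([485.803, -307.292, -3.499, 1.823], np.float64(0.027))
[([484.0, -305.0, 2.0], 0.97)]
at [ 485.4 -306.7  170.3] 1.812 ('tilt', array([ 0., -0.]))
{"dx":0,"dy":0.01,"dz":0.88,"wx":0,"wy":0,"wz":0.01},{"dx":0.01,"dy":0,"dz":0.88,"wx":0,"wy":0,"wz":0.01},{"dx":0,"dy":0.01,"dz":0.89,"wx":0,"wy":0,"wz":0.01},{"dx":0,"dy":0,"dz":0.88,"wx":0,"wy":0,"wz":0.01},{"dx":0.01,"dy":0.01,"dz":0.88,"wx":0,"wy":0,"wz":0.01},
{"dx":0,"dy":0,"dz":0.88,"wx":0,"wy":0,"wz":0.01},
```

View pics/w2.png

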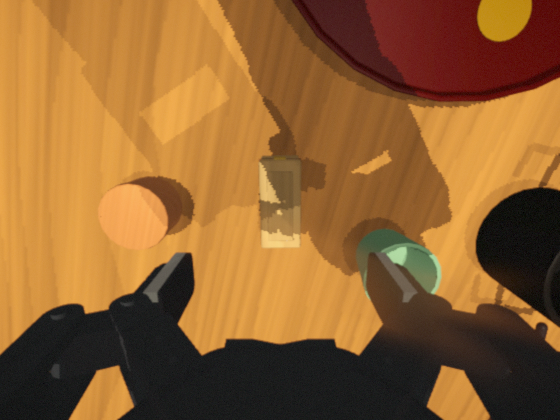

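The wrist view shows the pale case at (280,201), centred and aligned between the open fingers. The cup at (400,260) and tin at (137,215) are clear. I'll descend and grip.

Request:
step_arm(increments=[{"dx":0,"dy":0,"dz":0.9,"wx":0,"wy":0,"wz":-0.1},{"dx":0,"dy":0,"dz":0.9,"wx":0,"wy":0,"wz":0},{"dx":0,"dy":0,"dz":0.9,"wx":0,"wy":0,"wz":0},{"dx":0,"dy":0,"dz":0.9,"wx":0,"wy":0,"wz":0},{"dx":0,"dy":0,"dz":0.9,"wx":0,"wy":0,"wz":0}])

```text
time_s: 4.0
eef_pos: [485.5, -306.7, 57.0]
ee_rot: [0.0, 0.613, 0.79, -0.0]
force: [-0.3, -1.0, -0.2]
grip_width: 0.996
grip_force: 0.0
```

Request:
step_arm(increments=[{"dx":0,"dy":0,"dz":0.5,"wx":0,"wy":0,"wz":0},{"dx":0,"dy":0,"dz":0.28,"wx":0,"wy":0,"wz":0},{"dx":0,"dy":0,"dz":0,"wx":0,"wy":0,"wz":0}])

```text
time_s: 4.3
eef_pos: [485.7, -306.2, 37.9]
ee_rot: [-0.0, 0.612, 0.791, 0.0]
force: [-0.7, -0.3, -0.1]
grip_width: 1.001
grip_force: 0.0
```

Request:
step_arm(increments=[{"dx":0,"dy":0,"dz":0,"wx":0,"wy":0,"wz":0},{"dx":0,"dy":0,"dz":0,"wx":0,"wy":0,"wz":0},{"dx":0,"dy":0,"dz":0,"wx":0,"wy":0,"wz":0},{"dx":0,"dy":0,"dz":0,"wx":0,"wy":0,"wz":0},{"dx":0,"dy":0,"dz":0,"wx":0,"wy":0,"wz":0}], fingers=20, squeeze=40)

```text
time_s: 4.8
eef_pos: [486.2, -306.3, 38.8]
ee_rot: [0.001, 0.612, 0.791, -0.0]
force: [-1.4, 0.8, 6.7]
grip_width: 0.417
grip_force: 41.8
```

Request:
step_arm(increments=[{"dx":0,"dy":0,"dz":-1,"wx":0,"wy":0,"wz":0},{"dx":0,"dy":0,"dz":-1,"wx":0,"wy":0,"wz":0},{"dx":0,"dy":0,"dz":-1,"wx":0,"wy":0,"wz":0},{"dx":0,"dy":0,"dz":-1,"wx":0,"wy":0,"wz":0},{"dx":0,"dy":0,"dz":-1,"wx":0,"wy":0,"wz":0}])

```text
time_s: 5.3
eef_pos: [485.7, -305.8, 163.8]
ee_rot: [-0.0, 0.612, 0.791, 0.0]
force: [-1.3, -0.2, -1.8]
grip_width: 0.413
grip_force: 40.9
```

```bash
python3 - <<'E'
from h import *
plan(657.3,-2.8,175,1.235)
E
```

```text
at [ 485.7 -305.8  163.8] 1.824 ('tilt', array([-0.001,  0.001]))
{"dx":0.63,"dy":0.61,"dz":-0.03,"wx":0,"wy":0,"wz":0.35},{"dx":0.64,"dy":0.58,"dz":-0.03,"wx":0,"wy":0,"wz":0.35},{"dx":0.67,"dy":0.56,"dz":-0.02,"wx":0,"wy":0,"wz":0.35},{"dx":0.69,"dy":0.53,"dz":-0.03,"wx":0,"wy":0,"wz":0.35},{"dx":0.71,"dy":0.51,"dz":-0.03,"wx":0,"wy":0,"wz":0.35},
{"dx":0.72,"dy":0.48,"dz":-0.03,"wx":0,"wy":0,"wz":0.35},{"dx":0.74,"dy":0.45,"dz":-0.03,"wx":0,"wy":0,"wz":0.35},{"dx":0.76,"dy":0.43,"dz":-0.02,"wx":0,"wy":0,"wz":0.35},{"dx":0.78,"dy":0.4,"dz":-0.03,"wx":0,"wy":0,"wz":0.35},{"dx":0.79,"dy":0.37,"dz":-0.03,"wx":0,"wy":0,"wz":0.35},
{"dx":0.8,"dy":0.34,"dz":-0.03,"wx":0,"wy":0,"wz":0.35},{"dx":0.81,"dy":0.31,"dz":-0.03,"wx":0,"wy":0,"wz":0.35},{"dx":0.82,"dy":0.28,"dz":-0.03,"wx":0,"wy":0,"wz":0.35},{"dx":0.84,"dy":0.25,"dz":-0.02,"wx":0,"wy":0,"wz":0.35},{"dx":0.84,"dy":0.22,"dz":-0.03,"wx":0,"wy":0,"wz":0.35},
{"dx":0.85,"dy":0.19,"dz":-0.03,"wx":0,"wy":0,"wz":0.35},
```

Request:
step_arm(increments=[{"dx":0.63,"dy":0.61,"dz":-0.03,"wx":0,"wy":0,"wz":0.35},{"dx":0.64,"dy":0.58,"dz":-0.03,"wx":0,"wy":0,"wz":0.35},{"dx":0.67,"dy":0.56,"dz":-0.02,"wx":0,"wy":0,"wz":0.35},{"dx":0.69,"dy":0.53,"dz":-0.03,"wx":0,"wy":0,"wz":0.35},{"dx":0.71,"dy":0.51,"dz":-0.03,"wx":0,"wy":0,"wz":0.35}])

```text
time_s: 5.8
eef_pos: [539.8, -210.3, 166.2]
ee_rot: [-0.0, 0.682, 0.731, -0.0]
force: [0.0, -0.6, -1.0]
grip_width: 0.414
grip_force: 41.1
```

Request:
step_arm(increments=[{"dx":0.72,"dy":0.48,"dz":-0.03,"wx":0,"wy":0,"wz":0.35},{"dx":0.74,"dy":0.45,"dz":-0.03,"wx":0,"wy":0,"wz":0.35},{"dx":0.76,"dy":0.43,"dz":-0.02,"wx":0,"wy":0,"wz":0.35},{"dx":0.78,"dy":0.4,"dz":-0.03,"wx":0,"wy":0,"wz":0.35},{"dx":0.79,"dy":0.37,"dz":-0.03,"wx":0,"wy":0,"wz":0.35}])

```text
time_s: 6.3
eef_pos: [593.4, -115.6, 169.7]
ee_rot: [-0.0, 0.746, 0.666, -0.0]
force: [-0.8, -0.8, -1.9]
grip_width: 0.413
grip_force: 41.0
```

Request:
step_arm(increments=[{"dx":0,"dy":0,"dz":0,"wx":0,"wy":0,"wz":0}])

```text
time_s: 6.4
eef_pos: [593.8, -114.5, 169.7]
ee_rot: [-0.0, 0.745, 0.667, 0.0]
force: [-0.2, -0.4, -1.5]
grip_width: 0.415
grip_force: 41.0
```

```bash
cat >> h.py <<'E'
def tray(n,d,s):
    return {l:lm(n,d,l,s) for l in ('pocket0','post_top','tray_centre')}
E
python3 - <<'E'
from h import *
s,d=cap('wrist','w3.png'); print(s['time_s'],tray('wrist',d,s)); c=cam(d,s)
import pickle; pickle.dump((c,d['frame']),open('w3.pkl','wb'))
C=np.array([565,-30.8]);u=np.array([np.cos(1.235),np.sin(1.235)]);n=np.array([-u[1],u[0]])
for k in(-1,0,1): print(k,proj(c,[[*(C+57*u+78*k*n+i*44*u+j*22*n),54] for i in(-1,1) for j in(-1,1)]).round(0).tolist())
for nn in('top','scene'):
    s,d=cap(nn); print(nn,tray(nn,d,s))
E
```

```text
6.4 {'pocket0': [([581.0, 27.0, 42.0], 0.86), ([504.0, 46.0, 44.0], 0.67), ([659.0, 1.0, 45.0], 0.64)], 'post_top': [([540.0, -109.0, 109.0], 0.66), ([595.0, -112.0, 136.0], 0.16)], 'tray_centre': [([560.0, -28.0, 36.0], 0.66)]}
-1 [[361.0, 122.0], [306.0, 109.0], [399.0, -7.0], [338.0, -23.0]]
0 [[262.0, 98.0], [205.0, 84.0], [289.0, -37.0], [225.0, -54.0]]
1 [[159.0, 73.0], [99.0, 59.0], [174.0, -68.0], [107.0, -86.0]]
top {'pocket0': [([510.0, 45.0, 39.0], 0.9), ([656.0, -2.0, 39.0], 0.83), ([580.0, 29.0, 39.0], 0.76), ([762.0, 272.0, -2.0], 0.62)], 'post_top': [], 'tray_centre': [([563.0, -26.0, 34.0], 0.6)]}
scene {'pocket0': [([509.0, 48.0, 40.0], 0.76), ([658.0, -3.0, 39.0], 0.73), ([584.0, 22.0, 39.0], 0.61)], 'post_top': [([539.0, -114.0, 111.0], 0.9), ([751.0, -290.0, -2.0], 0.35)], 'tray_centre': [([564.0, -33.0, 36.0], 0.94)]}
```

View pics/w3.png

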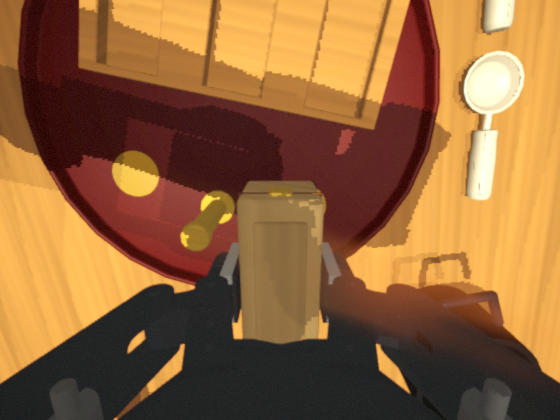

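The wrist view shows the case held squarely at (280,260). The block's near edge runs (80,68)–(375,128), with pocket rims where predicted, e.g. (361,118). I'll check with an overlay.

```bash
python3 - <<'E'
from h import *
import pickle; c,f=pickle.load(open('w3.pkl','rb'))
g=cv2.resize(f[0:150,60:420],None,fx=2.2,fy=2.2,interpolation=cv2.INTER_CUBIC)
C=np.array([565,-30.8]);a=1.235;u=np.array([np.cos(a),np.sin(a)]);n=np.array([-u[1],u[0]])
for k in(-1,0,1):
    q=proj(c,[[*(C+57*u+78*k*n+i*44*u+j*22*n),54] for i,j in((-1,-1),(-1,1),(1,1),(1,-1))])
    cv2.polylines(g,[np.int32((q-[60,0])*2.2)],True,(0,255,0),1)
cv2.imwrite('pics/ov.png',g)
plan(657.3,-2.8,130,1.235)
E
```

```text
at [ 593.2 -116.8  170.1] 1.458 ('tilt', array([ 0., -0.]))
{"dx":0.8,"dy":0.34,"dz":0.27,"wx":0,"wy":0,"wz":0.35},{"dx":0.82,"dy":0.31,"dz":0.26,"wx":0,"wy":0,"wz":0.35},{"dx":0.82,"dy":0.28,"dz":0.27,"wx":0,"wy":0,"wz":0.35},{"dx":0.84,"dy":0.25,"dz":0.27,"wx":0,"wy":0,"wz":0.35},{"dx":0.84,"dy":0.21,"dz":0.27,"wx":0,"wy":0,"wz":0.35},
{"dx":0.85,"dy":0.19,"dz":0.26,"wx":0,"wy":0,"wz":0.35},
```

View pics/ov.png

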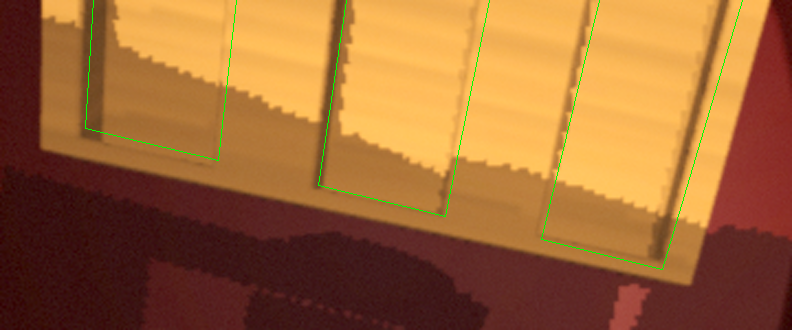

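The overlay is close, but the real block is turned by about 2° relative to my fit: its front edge runs (40,150)–(692,285), against the predicted slope. I'll convert the observed edges to world coordinates.

```bash
cat >> h.py <<'E'
def onplane(c,uv,z):
    uv=np.atleast_2d(uv); r=(np.linalg.inv(c[0])@np.c_[uv,np.ones(len(uv))].T).T@c[1]; o=-c[1].T@c[2]
    return (o+r*((z-o[2])/r[:,2])[:,None])[:,:2]
E
python3 - <<'E'
from h import *
import pickle; c,f=pickle.load(open('w3.pkl','rb'))
L={'front':[(40,150),(692,285)],'right':[(692,285),(770,0)],'p0left':[(557,175),(588,0)],'p1left':[(318,187),(347,0)],'p1right':[(446,215),(474,0)],'p2right':[(218,163),(228,0)],'p0right':[(664,262),(727,0)],'p2left':[(82,138),(94,0)]}
for k,v in L.items():
    w=onplane(c,np.array(v)/2.2+[60,0],54); dd=w[1]-w[0]; print(k,w.round(1).tolist(),'ang',round(float(np.arctan2(dd[1],dd[0])),3))
# line segments from the block in raw image
g=cv2.cvtColor(f,cv2.COLOR_BGR2GRAY)
for x0,y0,x1,y1 in cv2.createLineSegmentDetector().detect(g)[0][:,0]:
    l=np.hypot(x1-x0,y1-y0)
    if l>35 and max(y0,y1)<135 and 70<min(x0,x1) and max(x0,x1)<415:
        w=onplane(c,[(x0,y0),(x1,y1)],54);dd=w[1]-w[0];print(np.round([x0,y0,x1,y1]),w.round(1).tolist(),round(float(np.arctan2(dd[1],dd[0])%np.pi),3))
E
```

```text
front [[457.8, 9.8], [673.7, -58.0]] ang -0.304
right [[673.7, -58.0], [700.2, 26.8]] ang 1.269
p0left [[629.2, -16.9], [643.0, 33.1]] ang 1.302
p1left [[548.3, -11.8], [567.3, 41.5]] ang 1.229
p1right [[590.4, -25.4], [607.2, 37.1]] ang 1.308
p2right [[516.2, -0.7], [529.9, 45.6]] ang 1.284
p0right [[664.2, -49.1], [686.7, 28.3]] ang 1.288
p2left [[472.8, 11.8], [487.7, 50.3]] ang 1.202
[78.  1. 78. 66.] [[470.7, 51.8], [457.9, 11.5]] 1.265
[381. 103. 409.  -0.] [[678.9, -38.8], [699.8, 26.8]] 1.263
[202.  83. 211.   0.] [[546.3, -10.3], [562.7, 41.8]] 1.266
[391.   0. 366.  97.] [[687.2, 28.1], [667.6, -33.6]] 1.264
[ 78.  68. 372. 129.] [[458.1, 10.1], [671.9, -57.6]] 2.835
[221.  61. 254.  76.] [[563.0, 3.1], [585.7, -9.4]] 2.64
[96. 62. 97.  1.] [[471.7, 12.5], [483.6, 50.4]] 1.265
[361.  95. 386.   0.] [[664.2, -31.9], [683.3, 28.4]] 1.264
[312.  81. 353.  94.] [[628.3, -18.0], [658.0, -30.5]] 2.743
[308.  79. 325.   1.] [[625.8, -16.3], [641.5, 32.9]] 1.261
[107.  21. 106.  63.] [[487.4, 37.6], [479.1, 10.9]] 1.271
[278.   1. 267.  68.] [[608.7, 36.6], [595.7, -5.4]] 1.27
[306. 106. 351. 115.] [[622.1, -34.6], [655.8, -45.5]] 2.831
```

```bash
python3 - <<'E'
from h import *
plan(655.2,0.3,120,1.264)
E
```

```text
at [ 593.2 -116.8  170.1] 1.458 ('tilt', array([ 0., -0.]))
{"dx":0.82,"dy":0.32,"dz":0.33,"wx":0,"wy":0,"wz":0.31},{"dx":0.83,"dy":0.3,"dz":0.34,"wx":0,"wy":0,"wz":0.31},{"dx":0.85,"dy":0.27,"dz":0.33,"wx":0,"wy":0,"wz":0.31},{"dx":0.85,"dy":0.24,"dz":0.33,"wx":0,"wy":0,"wz":0.31},{"dx":0.85,"dy":0.21,"dz":0.34,"wx":0,"wy":0,"wz":0.31},
{"dx":0.87,"dy":0.19,"dz":0.33,"wx":0,"wy":0,"wz":0.31},
```

```bash
python3 - <<'E'
from h import *
for i in range(3):
    s,d=cap('wrist'); c=cam(d,s); print(s['time_s'],s['eef_pos'].round(2))
    g=cv2.cvtColor(d['frame'],cv2.COLOR_BGR2GRAY)
    u=np.array([np.cos(1.264),np.sin(1.264)]);n=np.array([-u[1],u[0]])
    A=[];F=[]
    for x0,y0,x1,y1 in cv2.createLineSegmentDetector().detect(g)[0][:,0]:
        l=np.hypot(x1-x0,y1-y0)
        if l>35 and max(y0,y1)<135 and 70<min(x0,x1) and max(x0,x1)<415:
            w=onplane(c,[(x0,y0),(x1,y1)],54);dd=w[1]-w[0];a=np.arctan2(dd[1],dd[0])%np.pi;m=w.mean(0)
            if abs(a-1.264)<.03: A.append((a,m@n))
            elif abs(a-2.835)<.02: F.append((a,m@u))
    print(sorted(np.round([x[1] for x in A],1).tolist()),'ang',np.median([x[0] for x in A]).round(4),'front',np.round(F,3).tolist())
E
```

```text
7.0 [ 593.17 -116.76  170.05]
[-658.9, -646.6, -642.8, -601.6, -569.4, -528.9, -523.9, -453.3, -433.1] ang 1.2641 front [[2.835, 147.984], [2.833, 154.706]]
7.05 [ 593.2  -116.67  170.05]
[-658.9, -646.6, -642.8, -601.6, -569.3, -528.8, -523.9, -453.2, -445.9, -433.1] ang 1.2633 front [[2.835, 148.018]]
7.1 [ 593.22 -116.62  170.07]
[-658.9, -646.6, -642.9, -601.6, -569.3, -528.9, -523.9, -453.4, -433.1] ang 1.2632 front [[2.835, 148.022], [2.828, 154.718]]
```

Request:
step_arm(increments=[{"dx":0.82,"dy":0.32,"dz":0.33,"wx":0,"wy":0,"wz":0.31},{"dx":0.83,"dy":0.3,"dz":0.34,"wx":0,"wy":0,"wz":0.31},{"dx":0.85,"dy":0.27,"dz":0.33,"wx":0,"wy":0,"wz":0.31},{"dx":0.85,"dy":0.24,"dz":0.33,"wx":0,"wy":0,"wz":0.31},{"dx":0.85,"dy":0.21,"dz":0.34,"wx":0,"wy":0,"wz":0.31}])

```text
time_s: 7.65
eef_pos: [645.2, -18.2, 128.0]
ee_rot: [0.0, 0.798, 0.603, 0.0]
force: [0.3, 0.4, -1.9]
grip_width: 0.417
grip_force: 41.0
```

Request:
step_arm(increments=[{"dx":0.87,"dy":0.19,"dz":0.33,"wx":0,"wy":0,"wz":0.31},{"dx":0,"dy":0,"dz":0,"wx":0,"wy":0,"wz":0},{"dx":0,"dy":0,"dz":0,"wx":0,"wy":0,"wz":0},{"dx":0,"dy":0,"dz":0,"wx":0,"wy":0,"wz":0}])

```text
time_s: 8.05
eef_pos: [655.2, -0.2, 120.5]
ee_rot: [0.0, 0.807, 0.59, 0.0]
force: [-0.4, 0.8, -1.4]
grip_width: 0.414
grip_force: 40.9
```

```bash
python3 - <<'E'
from h import *
plan(655.2,0.3,82,1.264)
E
```

```text
at [ 6.552e+02 -2.000e-01  1.205e+02] 1.263 ('tilt', array([ 0., -0.]))
{"dx":0.01,"dy":-0,"dz":0.77,"wx":0,"wy":0,"wz":-0.01},{"dx":0.01,"dy":-0.01,"dz":0.77,"wx":0,"wy":0,"wz":-0.01},
```

Request:
step_arm(increments=[{"dx":0,"dy":0,"dz":0.5,"wx":0,"wy":0,"wz":0},{"dx":0,"dy":0,"dz":0.5,"wx":0,"wy":0,"wz":0},{"dx":0,"dy":0,"dz":0.3,"wx":0,"wy":0,"wz":0},{"dx":0,"dy":0,"dz":0.15,"wx":0,"wy":0,"wz":0},{"dx":0,"dy":0,"dz":0.1,"wx":0,"wy":0,"wz":0}])

```text
time_s: 8.55
eef_pos: [655.2, 0.5, 80.7]
ee_rot: [-0.0, 0.807, 0.59, -0.0]
force: [0.6, 0.1, -1.7]
grip_width: 0.419
grip_force: 40.9
```

Request:
step_arm(increments=[{"dx":0,"dy":0,"dz":0,"wx":0,"wy":0,"wz":0},{"dx":0,"dy":0,"dz":0,"wx":0,"wy":0,"wz":0}])

```text
time_s: 8.75
eef_pos: [655.5, 0.6, 81.7]
ee_rot: [0.0, 0.807, 0.59, 0.0]
force: [-0.4, -1.0, -0.3]
grip_width: 0.414
grip_force: 40.9
```

Request:
step_arm(increments=[{"dx":0,"dy":0,"dz":0.05,"wx":0,"wy":0,"wz":0},{"dx":0,"dy":0,"dz":0,"wx":0,"wy":0,"wz":0},{"dx":0,"dy":0,"dz":0,"wx":0,"wy":0,"wz":0},{"dx":0,"dy":0,"dz":0,"wx":0,"wy":0,"wz":0}], fingers=54)

```text
time_s: 9.15
eef_pos: [655.4, 0.6, 80.2]
ee_rot: [0.0, 0.807, 0.59, 0.0]
force: [-0.0, -0.4, 0.4]
grip_width: 0.633
grip_force: 0.0
```

Request:
step_arm(increments=[{"dx":0,"dy":0,"dz":-0.6,"wx":0,"wy":0,"wz":0},{"dx":0,"dy":0,"dz":-0.9,"wx":0,"wy":0,"wz":0},{"dx":0,"dy":0,"dz":-0.9,"wx":0,"wy":0,"wz":0},{"dx":0,"dy":0,"dz":-0.9,"wx":0,"wy":0,"wz":0},{"dx":0,"dy":0,"dz":0,"wx":0,"wy":0,"wz":0}])

```text
time_s: 9.65
eef_pos: [656.7, 0.4, 167.1]
ee_rot: [0.003, 0.807, 0.59, 0.002]
force: [0.5, -0.3, 0.1]
grip_width: 0.63
grip_force: 0.0
```

```bash
python3 - <<'E'
from h import *
q=plan(476.5,336.8,170,1.377)
s,d=cap('wrist','w4.png'); print(s['time_s'],lm('wrist',d,'case0',s)); c=cam(d,s)
import pickle; pickle.dump((c,d['frame']),open('w4.pkl','wb'))
E
```

```text
at [6.567e+02 4.000e-01 1.671e+02] 1.263 ('tilt', array([ 0.007, -0.001]))
{"dx":0.63,"dy":-0.64,"dz":-0.01,"wx":0,"wy":0,"wz":-0.06},{"dx":0.63,"dy":-0.64,"dz":-0,"wx":0,"wy":0,"wz":-0.06},{"dx":0.63,"dy":-0.64,"dz":-0.01,"wx":0,"wy":0,"wz":-0.06},{"dx":0.64,"dy":-0.63,"dz":-0.01,"wx":0,"wy":0,"wz":-0.06},{"dx":0.64,"dy":-0.63,"dz":-0,"wx":0,"wy":0,"wz":-0.06},
{"dx":0.65,"dy":-0.62,"dz":-0.01,"wx":0,"wy":0,"wz":-0.06},{"dx":0.65,"dy":-0.62,"dz":-0.01,"wx":0,"wy":0,"wz":-0.06},{"dx":0.65,"dy":-0.62,"dz":-0,"wx":0,"wy":0,"wz":-0.06},{"dx":0.66,"dy":-0.61,"dz":-0.01,"wx":0,"wy":0,"wz":-0.06},{"dx":0.66,"dy":-0.61,"dz":-0.01,"wx":0,"wy":0,"wz":-0.06},
{"dx":0.66,"dy":-0.6,"dz":-0,"wx":0,"wy":0,"wz":-0.06},{"dx":0.67,"dy":-0.6,"dz":-0.01,"wx":0,"wy":0,"wz":-0.06},{"dx":0.68,"dy":-0.59,"dz":-0.01,"wx":0,"wy":0,"wz":-0.06},{"dx":0.67,"dy":-0.59,"dz":-0,"wx":0,"wy":0,"wz":-0.06},{"dx":0.68,"dy":-0.59,"dz":-0.01,"wx":0,"wy":0,"wz":-0.06},
{"dx":0.69,"dy":-0.58,"dz":-0.01,"wx":0,"wy":0,"wz":-0.06},{"dx":0.68,"dy":-0.58,"dz":-0,"wx":0,"wy":0,"wz":-0.06},
9.65 [([654.0, 4.0, 42.0], 0.72)]
```

View pics/w4.png

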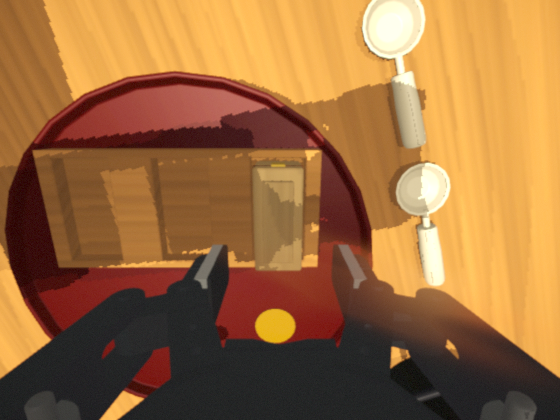

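The case sits in the right-hand pocket at (277,218), square with it and inside the rims. Next is case1.

Request:
step_arm(increments=[{"dx":0.63,"dy":-0.64,"dz":-0.01,"wx":0,"wy":0,"wz":-0.06},{"dx":0.63,"dy":-0.64,"dz":0,"wx":0,"wy":0,"wz":-0.06},{"dx":0.63,"dy":-0.64,"dz":-0.01,"wx":0,"wy":0,"wz":-0.06},{"dx":0.64,"dy":-0.63,"dz":-0.01,"wx":0,"wy":0,"wz":-0.06},{"dx":0.64,"dy":-0.63,"dz":0,"wx":0,"wy":0,"wz":-0.06}], fingers=80)

```text
time_s: 10.25
eef_pos: [601.3, 100.3, 162.1]
ee_rot: [-0.001, 0.798, 0.603, -0.001]
force: [0.4, 0.9, 0.3]
grip_width: 0.935
grip_force: 0.0
```

Request:
step_arm(increments=[{"dx":0.65,"dy":-0.62,"dz":-0.01,"wx":0,"wy":0,"wz":-0.06},{"dx":0.65,"dy":-0.62,"dz":-0.01,"wx":0,"wy":0,"wz":-0.06},{"dx":0.65,"dy":-0.62,"dz":0,"wx":0,"wy":0,"wz":-0.06},{"dx":0.66,"dy":-0.61,"dz":-0.01,"wx":0,"wy":0,"wz":-0.06},{"dx":0.66,"dy":-0.61,"dz":-0.01,"wx":0,"wy":0,"wz":-0.06}])

```text
time_s: 10.75
eef_pos: [548.2, 199.2, 163.1]
ee_rot: [-0.001, 0.788, 0.616, -0.001]
force: [0.2, -0.1, 1.2]
grip_width: 0.936
grip_force: 0.0
```

Request:
step_arm(increments=[{"dx":0.66,"dy":-0.6,"dz":0,"wx":0,"wy":0,"wz":-0.06},{"dx":0.67,"dy":-0.6,"dz":-0.01,"wx":0,"wy":0,"wz":-0.06},{"dx":0.68,"dy":-0.59,"dz":-0.01,"wx":0,"wy":0,"wz":-0.06},{"dx":0.67,"dy":-0.59,"dz":0,"wx":0,"wy":0,"wz":-0.06},{"dx":0.68,"dy":-0.59,"dz":-0.01,"wx":0,"wy":0,"wz":-0.06}])

```text
time_s: 11.25
eef_pos: [495.3, 298.0, 163.9]
ee_rot: [-0.0, 0.778, 0.628, -0.001]
force: [-0.0, -0.5, -0.8]
grip_width: 0.939
grip_force: 0.0
```

Request:
step_arm(increments=[{"dx":0.69,"dy":-0.58,"dz":-0.01,"wx":0,"wy":0,"wz":-0.06},{"dx":0.68,"dy":-0.58,"dz":0,"wx":0,"wy":0,"wz":-0.06},{"dx":0,"dy":0,"dz":0,"wx":0,"wy":0,"wz":0},{"dx":0,"dy":0,"dz":0,"wx":0,"wy":0,"wz":0},{"dx":0,"dy":0,"dz":0,"wx":0,"wy":0,"wz":0}])

```text
time_s: 11.75
eef_pos: [475.4, 336.1, 164.8]
ee_rot: [-0.0, 0.775, 0.632, -0.0]
force: [-0.5, 0.1, -0.2]
grip_width: 0.938
grip_force: 0.0
```

```bash
python3 - <<'E'
from h import *
wristfit((476.5,336.8,0,1.377)); p,a,X=yaw(); print(p.round(1),round(a,3),X[:2,2].round(4))
E
```

```text
expect px [281. 200.] t 11.75
0.74 6275 226 56 bbox 169 280 25 87
0.72 5357 28 191 bbox 0 67 142 238
0.68 5862 426 176 bbox 391 464 128 225
0.59 5891 467 40 bbox 425 513 0 83
0.55 3942 279 200 bbox 257 300 153 248
([474.967, 337.166, -2.812, 1.39], np.float64(0.017))
[([479.0, 331.0, -4.0], 0.98), ([244.0, 394.0, -2.0], 0.82), ([461.0, 459.0, 8.0], 0.8), ([653.0, 449.0, 2.0], 0.74), ([607.0, 330.0, -3.0], 0.73)]
[475.5 336.3 165.2] 1.369 [-0.0002 -0.0002]
```

Request:
step_arm(increments=[{"dx":0.02,"dy":-0.02,"dz":0.9,"wx":0,"wy":0,"wz":-0.1},{"dx":0,"dy":0,"dz":0.9,"wx":0,"wy":0,"wz":-0.1},{"dx":0,"dy":0,"dz":0.9,"wx":0,"wy":0,"wz":0},{"dx":0,"dy":0,"dz":0.9,"wx":0,"wy":0,"wz":0},{"dx":0,"dy":0,"dz":0.9,"wx":0,"wy":0,"wz":0}])

```text
time_s: 12.4
eef_pos: [475.0, 337.1, 51.9]
ee_rot: [0.0, 0.768, 0.64, 0.0]
force: [0.1, 0.8, -0.5]
grip_width: 0.94
grip_force: 0.0
```

Request:
step_arm(increments=[{"dx":0,"dy":0,"dz":0.4,"wx":0,"wy":0,"wz":0},{"dx":0,"dy":0,"dz":0.18,"wx":0,"wy":0,"wz":0},{"dx":0,"dy":0,"dz":0,"wx":0,"wy":0,"wz":0}])

```text
time_s: 12.7
eef_pos: [475.0, 337.4, 38.5]
ee_rot: [0.0, 0.768, 0.641, 0.0]
force: [0.5, 0.2, 0.4]
grip_width: 0.936
grip_force: 0.0
```

Request:
step_arm(increments=[{"dx":0,"dy":0,"dz":0,"wx":0,"wy":0,"wz":0},{"dx":0,"dy":0,"dz":0,"wx":0,"wy":0,"wz":0},{"dx":0,"dy":0,"dz":0,"wx":0,"wy":0,"wz":0},{"dx":0,"dy":0,"dz":0,"wx":0,"wy":0,"wz":0},{"dx":0,"dy":0,"dz":0,"wx":0,"wy":0,"wz":0}], fingers=20, squeeze=40)

```text
time_s: 13.2
eef_pos: [475.1, 337.8, 39.1]
ee_rot: [0.0, 0.768, 0.641, 0.001]
force: [-1.2, -0.0, 5.7]
grip_width: 0.416
grip_force: 41.7
```

Request:
step_arm(increments=[{"dx":0,"dy":0,"dz":-1,"wx":0,"wy":0,"wz":0},{"dx":0,"dy":0,"dz":-1,"wx":0,"wy":0,"wz":0},{"dx":0,"dy":0,"dz":-1,"wx":0,"wy":0,"wz":0},{"dx":0,"dy":0,"dz":-1,"wx":0,"wy":0,"wz":0}])

```text
time_s: 13.6
eef_pos: [474.4, 337.4, 139.0]
ee_rot: [-0.0, 0.768, 0.641, -0.0]
force: [0.2, -0.0, -0.9]
grip_width: 0.414
grip_force: 40.8
```

```bash
python3 - <<'E'
from h import *
plan(506.5,48,125,1.264)
E
```

```text
at [474.4 337.4 139. ] 1.391 ('tilt', array([-0.001, -0.   ]))
{"dx":-0.86,"dy":0.26,"dz":0.04,"wx":0,"wy":0,"wz":0.09},{"dx":-0.85,"dy":0.26,"dz":0.05,"wx":0,"wy":0,"wz":0.09},{"dx":-0.86,"dy":0.27,"dz":0.04,"wx":0,"wy":0,"wz":0.09},{"dx":-0.85,"dy":0.28,"dz":0.04,"wx":0,"wy":0,"wz":0.09},{"dx":-0.85,"dy":0.29,"dz":0.05,"wx":0,"wy":0,"wz":0.09},
{"dx":-0.84,"dy":0.3,"dz":0.04,"wx":0,"wy":0,"wz":0.09},{"dx":-0.84,"dy":0.3,"dz":0.04,"wx":0,"wy":0,"wz":0.09},{"dx":-0.84,"dy":0.32,"dz":0.05,"wx":0,"wy":0,"wz":0.09},{"dx":-0.84,"dy":0.32,"dz":0.04,"wx":0,"wy":0,"wz":0.09},{"dx":-0.84,"dy":0.32,"dz":0.04,"wx":0,"wy":0,"wz":0.09},
{"dx":-0.83,"dy":0.34,"dz":0.04,"wx":0,"wy":0,"wz":0.09},{"dx":-0.82,"dy":0.34,"dz":0.05,"wx":0,"wy":0,"wz":0.09},{"dx":-0.83,"dy":0.36,"dz":0.04,"wx":0,"wy":0,"wz":0.09},
```

Request:
step_arm(increments=[{"dx":-0.86,"dy":0.26,"dz":0.04,"wx":0,"wy":0,"wz":0.09},{"dx":-0.85,"dy":0.26,"dz":0.05,"wx":0,"wy":0,"wz":0.09},{"dx":-0.86,"dy":0.27,"dz":0.04,"wx":0,"wy":0,"wz":0.09},{"dx":-0.85,"dy":0.28,"dz":0.04,"wx":0,"wy":0,"wz":0.09},{"dx":-0.85,"dy":0.29,"dz":0.05,"wx":0,"wy":0,"wz":0.09}])

```text
time_s: 14.1
eef_pos: [486.8, 225.3, 132.6]
ee_rot: [-0.0, 0.783, 0.622, -0.0]
force: [-0.2, -0.0, -2.1]
grip_width: 0.413
grip_force: 41.0
```

Request:
step_arm(increments=[{"dx":-0.84,"dy":0.3,"dz":0.04,"wx":0,"wy":0,"wz":0.09},{"dx":-0.84,"dy":0.3,"dz":0.04,"wx":0,"wy":0,"wz":0.09},{"dx":-0.84,"dy":0.32,"dz":0.05,"wx":0,"wy":0,"wz":0.09},{"dx":-0.84,"dy":0.32,"dz":0.04,"wx":0,"wy":0,"wz":0.09},{"dx":-0.84,"dy":0.32,"dz":0.04,"wx":0,"wy":0,"wz":0.09}])

```text
time_s: 14.6
eef_pos: [499.1, 113.9, 127.3]
ee_rot: [-0.0, 0.797, 0.604, -0.0]
force: [0.3, -0.2, -1.1]
grip_width: 0.411
grip_force: 41.0
```

Request:
step_arm(increments=[{"dx":-0.83,"dy":0.34,"dz":0.04,"wx":0,"wy":0,"wz":0.09},{"dx":-0.82,"dy":0.34,"dz":0.05,"wx":0,"wy":0,"wz":0.09},{"dx":-0.83,"dy":0.36,"dz":0.04,"wx":0,"wy":0,"wz":0.09},{"dx":0,"dy":0,"dz":0,"wx":0,"wy":0,"wz":0},{"dx":0,"dy":0,"dz":0,"wx":0,"wy":0,"wz":0}])

```text
time_s: 15.1
eef_pos: [506.7, 48.1, 124.1]
ee_rot: [-0.0, 0.806, 0.592, -0.0]
force: [-0.1, -0.5, -1.1]
grip_width: 0.416
grip_force: 41.0
```

```bash
python3 - <<'E'
from h import *
s,d=cap('wrist'); c=cam(d,s); p,a,X=yaw(); print(p.round(1),round(a,4))
print(lm('wrist',d,'case0',s))
g=cv2.cvtColor(d['frame'],cv2.COLOR_BGR2GRAY);u=np.array([np.cos(1.264),np.sin(1.264)]);n=np.array([-u[1],u[0]])
for x0,y0,x1,y1 in cv2.createLineSegmentDetector().detect(g)[0][:,0]:
    w=onplane(c,[(x0,y0),(x1,y1)],54);dd=w[1]-w[0];a=np.arctan2(dd[1],dd[0])%np.pi;m=w.mean(0)
    if np.hypot(*dd)>20 and 100<m@u<290 and -680<m@n<-410 and (abs(a-1.264)<.06 or abs(a-2.835)<.06): print(round(float(a),3),'n %.1f u %.1f'%(m@n,m@u),np.round([x0,y0,x1,y1]))
plan(506.5,48,82,1.264)
E
```

```text
[506.6  48.5 124.2] 1.2686
[([657.0, 5.0, 43.0], 0.71), ([510.0, 43.0, 84.0], 0.69)]
2.836 n -652.0 u 140.0 [501. 304. 554. 304.]
2.833 n -541.2 u 249.2 [558. 156. 231. 154.]
1.264 n -640.5 u 186.5 [515. 291. 539. 197.]
2.831 n -600.3 u 147.5 [428. 295. 491. 295.]
1.267 n -643.9 u 184.8 [544. 198. 519. 294.]
1.278 n -497.4 u 144.9 [318. 337. 320. 254.]
1.265 n -631.3 u 187.8 [529. 181. 500. 301.]
2.838 n -625.5 u 242.4 [489. 166. 558. 166.]
1.26 n -439.4 u 145.1 [239. 254. 242. 336.]
1.263 n -602.5 u 198.8 [464. 286. 488. 166.]
1.265 n -434.1 u 219.4 [227. 156. 231. 239.]
1.264 n -621.9 u 192.3 [516. 177. 489. 293.]
1.272 n -496.7 u 199.7 [321. 251. 322. 203.]
2.838 n -481.9 u 219.4 [322. 200. 279. 199.]
1.262 n -569.1 u 201.4 [437. 165. 419. 279.]
1.271 n -560.8 u 196.0 [410. 269. 419. 194.]
1.263 n -439.1 u 204.9 [237. 201. 238. 238.]
2.82 n -462.7 u 204.3 [257. 220. 287. 221.]
1.286 n -487.0 u 130.2 [305. 302. 304. 327.]
at [506.7  48.7 124.2] 1.269 ('tilt', array([-0.,  0.]))
{"dx":-0.02,"dy":0,"dz":0.84,"wx":0,"wy":0,"wz":0.02},{"dx":-0.01,"dy":0,"dz":0.85,"wx":0,"wy":0,"wz":0.02},
```

Request:
step_arm(increments=[{"dx":-0.02,"dy":0,"dz":0.5,"wx":0,"wy":0,"wz":0.05},{"dx":0,"dy":0,"dz":0.5,"wx":0,"wy":0,"wz":0},{"dx":0,"dy":0,"dz":0.4,"wx":0,"wy":0,"wz":0},{"dx":0,"dy":0,"dz":0.2,"wx":0,"wy":0,"wz":0},{"dx":0,"dy":0,"dz":0.1,"wx":0,"wy":0,"wz":0}])

```text
time_s: 15.7
eef_pos: [506.5, 47.6, 80.9]
ee_rot: [-0.0, 0.807, 0.59, -0.0]
force: [0.8, -0.1, -1.4]
grip_width: 0.412
grip_force: 41.0
```

Request:
step_arm(increments=[{"dx":0,"dy":0,"dz":0,"wx":0,"wy":0,"wz":0},{"dx":0,"dy":0,"dz":0,"wx":0,"wy":0,"wz":0}])

```text
time_s: 15.9
eef_pos: [506.9, 47.5, 82.1]
ee_rot: [0.0, 0.807, 0.59, 0.0]
force: [-1.0, 0.2, -1.9]
grip_width: 0.414
grip_force: 41.0
```

Free of contact and inside the pocket, so I'll release it, lift and head for the third case.

Request:
step_arm(increments=[{"dx":0,"dy":0,"dz":0.08,"wx":0,"wy":0,"wz":0},{"dx":0,"dy":0,"dz":0,"wx":0,"wy":0,"wz":0},{"dx":0,"dy":0,"dz":0,"wx":0,"wy":0,"wz":0},{"dx":0,"dy":0,"dz":0,"wx":0,"wy":0,"wz":0}], fingers=54)

```text
time_s: 16.3
eef_pos: [506.8, 47.5, 79.9]
ee_rot: [0.0, 0.807, 0.59, 0.0]
force: [0.5, -0.7, -0.4]
grip_width: 0.635
grip_force: 0.0
```

Request:
step_arm(increments=[{"dx":0,"dy":0,"dz":-0.6,"wx":0,"wy":0,"wz":0},{"dx":0,"dy":0,"dz":-0.9,"wx":0,"wy":0,"wz":0},{"dx":0,"dy":0,"dz":-0.9,"wx":0,"wy":0,"wz":0},{"dx":0,"dy":0,"dz":-0.9,"wx":0,"wy":0,"wz":0},{"dx":0,"dy":0,"dz":0,"wx":0,"wy":0,"wz":0}])

```text
time_s: 16.8
eef_pos: [507.9, 47.4, 165.0]
ee_rot: [0.002, 0.807, 0.59, 0.002]
force: [-0.3, -0.6, 0.6]
grip_width: 0.631
grip_force: 0.0
```

```bash
python3 - <<'E'
from h import *
s,d=cap('wrist'); c=cam(d,s); print(s['time_s'],lm('wrist',d,'case0',s))
for q in ((506.2,48.4),(654.9,.9)):
    u=proj(c,[[*q,62]])[0]
    for r in eyes.cut_out('wrist','case0'):
        ys,xs=np.nonzero(r['mask'])
        if len(xs) and np.hypot(xs.mean()-u[0],ys.mean()-u[1])<40: print(q,fit([(c,r['mask'])],(*q,40,1.264)))
plan(607.5,332.5,165,1.38)
E
```

```text
16.8 [([657.0, 5.0, 42.0], 0.86), ([509.0, 44.0, 36.0], 0.57)]
(506.2, 48.4) ([506.181, 46.379, 36.469, 1.265], np.float64(0.02))
(654.9, 0.9) ([659.513, -2.122, 33.667, 1.268], np.float64(0.056))
at [506.2  47.6 161.3] 1.263 ('tilt', array([-0.002,  0.   ]))
{"dx":0.86,"dy":0.03,"dz":-0.01,"wx":0,"wy":0,"wz":-0.08},{"dx":0.87,"dy":0.04,"dz":-0.01,"wx":0,"wy":0,"wz":-0.08},{"dx":0.86,"dy":0.04,"dz":-0.01,"wx":0,"wy":0,"wz":-0.08},{"dx":0.86,"dy":0.05,"dz":-0.01,"wx":0,"wy":0,"wz":-0.08},{"dx":0.86,"dy":0.06,"dz":-0.01,"wx":0,"wy":0,"wz":-0.08},
{"dx":0.87,"dy":0.06,"dz":-0.01,"wx":0,"wy":0,"wz":-0.08},{"dx":0.86,"dy":0.08,"dz":-0.01,"wx":0,"wy":0,"wz":-0.08},{"dx":0.86,"dy":0.08,"dz":-0.02,"wx":0,"wy":0,"wz":-0.08},{"dx":0.86,"dy":0.08,"dz":-0.01,"wx":0,"wy":0,"wz":-0.08},{"dx":0.85,"dy":0.1,"dz":-0.01,"wx":0,"wy":0,"wz":-0.08},
{"dx":0.86,"dy":0.1,"dz":-0.01,"wx":0,"wy":0,"wz":-0.08},{"dx":0.86,"dy":0.11,"dz":-0.01,"wx":0,"wy":0,"wz":-0.08},{"dx":0.86,"dy":0.11,"dz":-0.01,"wx":0,"wy":0,"wz":-0.08},{"dx":0.85,"dy":0.13,"dz":-0.01,"wx":0,"wy":0,"wz":-0.08},
```

Request:
step_arm(increments=[{"dx":0.86,"dy":0.03,"dz":-0.01,"wx":0,"wy":0,"wz":-0.08},{"dx":0.87,"dy":0.04,"dz":-0.01,"wx":0,"wy":0,"wz":-0.08},{"dx":0.86,"dy":0.04,"dz":-0.01,"wx":0,"wy":0,"wz":-0.08},{"dx":0.86,"dy":0.05,"dz":-0.01,"wx":0,"wy":0,"wz":-0.08},{"dx":0.86,"dy":0.06,"dz":-0.01,"wx":0,"wy":0,"wz":-0.08}], fingers=80)

```text
time_s: 17.5
eef_pos: [542.7, 150.0, 162.3]
ee_rot: [-0.001, 0.794, 0.607, -0.001]
force: [-0.0, 0.4, -0.2]
grip_width: 0.932
grip_force: 0.0
```

Request:
step_arm(increments=[{"dx":0.87,"dy":0.06,"dz":-0.01,"wx":0,"wy":0,"wz":-0.08},{"dx":0.86,"dy":0.08,"dz":-0.01,"wx":0,"wy":0,"wz":-0.08},{"dx":0.86,"dy":0.08,"dz":-0.02,"wx":0,"wy":0,"wz":-0.08},{"dx":0.86,"dy":0.08,"dz":-0.01,"wx":0,"wy":0,"wz":-0.08},{"dx":0.85,"dy":0.1,"dz":-0.01,"wx":0,"wy":0,"wz":-0.08}])

```text
time_s: 18.0
eef_pos: [578.9, 251.7, 163.6]
ee_rot: [-0.0, 0.782, 0.624, -0.001]
force: [-0.2, 0.5, 0.5]
grip_width: 0.937
grip_force: 0.0
```

Request:
step_arm(increments=[{"dx":0.86,"dy":0.1,"dz":-0.01,"wx":0,"wy":0,"wz":-0.08},{"dx":0.86,"dy":0.11,"dz":-0.01,"wx":0,"wy":0,"wz":-0.08},{"dx":0.86,"dy":0.11,"dz":-0.01,"wx":0,"wy":0,"wz":-0.08},{"dx":0.85,"dy":0.13,"dz":-0.01,"wx":0,"wy":0,"wz":-0.08},{"dx":0,"dy":0,"dz":0,"wx":0,"wy":0,"wz":0}])

```text
time_s: 18.5
eef_pos: [607.8, 334.3, 164.0]
ee_rot: [-0.001, 0.77, 0.638, -0.001]
force: [-1.6, -0.4, -0.3]
grip_width: 0.936
grip_force: 0.0
```

Request:
step_arm(increments=[{"dx":0,"dy":0,"dz":0,"wx":0,"wy":0,"wz":0},{"dx":0,"dy":0,"dz":0,"wx":0,"wy":0,"wz":0}])

```text
time_s: 18.7
eef_pos: [607.9, 331.6, 165.4]
ee_rot: [-0.0, 0.771, 0.636, -0.001]
force: [0.0, -1.0, -0.8]
grip_width: 0.937
grip_force: 0.0
```

```bash
python3 - <<'E'
from h import *
wristfit((607.5,332.5,0,1.377)); p,a,X=yaw(); print(p.round(1),round(a,3),X[:2,2].round(4))
E
```

```text
expect px [280. 200.] t 18.7
0.86 5229 305 53 bbox 278 335 0 109
0.74 6401 69 83 bbox 0 136 56 110
0.7 3892 279 200 bbox 257 301 154 248
([606.69, 332.823, -2.658, 1.373], np.float64(0.021))
[([652.0, 451.0, 3.0], 0.72), ([457.0, 464.0, 3.0], 0.64), ([606.0, 331.0, 1.0], 0.62)]
[608.1 331.7 166.1] 1.38 [-0.0002 -0.0001]
```

Request:
step_arm(increments=[{"dx":0.02,"dy":-0.05,"dz":0.9,"wx":0,"wy":0,"wz":0.05},{"dx":0,"dy":0,"dz":0.9,"wx":0,"wy":0,"wz":0},{"dx":0,"dy":0,"dz":0.9,"wx":0,"wy":0,"wz":0},{"dx":0,"dy":0,"dz":0.9,"wx":0,"wy":0,"wz":0},{"dx":0,"dy":0,"dz":0.9,"wx":0,"wy":0,"wz":0}])

```text
time_s: 19.35
eef_pos: [607.0, 332.7, 52.9]
ee_rot: [0.0, 0.773, 0.634, 0.0]
force: [-0.7, -0.3, -0.8]
grip_width: 0.944
grip_force: 0.0
```

Request:
step_arm(increments=[{"dx":0,"dy":0,"dz":0.4,"wx":0,"wy":0,"wz":0},{"dx":0,"dy":0,"dz":0.2,"wx":0,"wy":0,"wz":0},{"dx":0,"dy":0,"dz":0,"wx":0,"wy":0,"wz":0}])

```text
time_s: 19.65
eef_pos: [607.1, 333.0, 38.8]
ee_rot: [0.0, 0.773, 0.635, 0.0]
force: [0.5, -0.1, 0.1]
grip_width: 0.934
grip_force: 0.0
```

Request:
step_arm(increments=[{"dx":0,"dy":0,"dz":0,"wx":0,"wy":0,"wz":0},{"dx":0,"dy":0,"dz":0,"wx":0,"wy":0,"wz":0},{"dx":0,"dy":0,"dz":0,"wx":0,"wy":0,"wz":0},{"dx":0,"dy":0,"dz":0,"wx":0,"wy":0,"wz":0},{"dx":0,"dy":0,"dz":0,"wx":0,"wy":0,"wz":0}], fingers=20, squeeze=40)

```text
time_s: 20.15
eef_pos: [607.3, 333.3, 39.4]
ee_rot: [0.0, 0.773, 0.635, 0.001]
force: [0.3, 0.8, 4.3]
grip_width: 0.412
grip_force: 41.7
```

Request:
step_arm(increments=[{"dx":0,"dy":0,"dz":-1,"wx":0,"wy":0,"wz":0},{"dx":0,"dy":0,"dz":-1,"wx":0,"wy":0,"wz":0},{"dx":0,"dy":0,"dz":-1,"wx":0,"wy":0,"wz":0},{"dx":0,"dy":0,"dz":-1,"wx":0,"wy":0,"wz":0},{"dx":0,"dy":0,"dz":-1,"wx":0,"wy":0,"wz":0}])

```text
time_s: 20.65
eef_pos: [606.7, 333.0, 164.1]
ee_rot: [-0.0, 0.773, 0.635, -0.0]
force: [-0.2, -0.9, -1.0]
grip_width: 0.42
grip_force: 41.0
```

```bash
python3 - <<'E'
from h import *
plan(580.8,24.7,140,1.264)
E
```

```text
at [606.7 333.  164.1] 1.375 ('tilt', array([-0.001, -0.   ]))
{"dx":-0.88,"dy":0.1,"dz":0.07,"wx":0,"wy":0,"wz":0.08},{"dx":-0.88,"dy":0.1,"dz":0.07,"wx":0,"wy":0,"wz":0.08},{"dx":-0.87,"dy":0.12,"dz":0.07,"wx":0,"wy":0,"wz":0.08},{"dx":-0.88,"dy":0.12,"dz":0.07,"wx":0,"wy":0,"wz":0.08},{"dx":-0.87,"dy":0.13,"dz":0.06,"wx":0,"wy":0,"wz":0.08},
{"dx":-0.88,"dy":0.13,"dz":0.07,"wx":0,"wy":0,"wz":0.08},{"dx":-0.87,"dy":0.15,"dz":0.07,"wx":0,"wy":0,"wz":0.08},{"dx":-0.87,"dy":0.15,"dz":0.07,"wx":0,"wy":0,"wz":0.08},{"dx":-0.87,"dy":0.15,"dz":0.07,"wx":0,"wy":0,"wz":0.08},{"dx":-0.87,"dy":0.17,"dz":0.07,"wx":0,"wy":0,"wz":0.08},
{"dx":-0.87,"dy":0.17,"dz":0.07,"wx":0,"wy":0,"wz":0.08},{"dx":-0.86,"dy":0.18,"dz":0.07,"wx":0,"wy":0,"wz":0.08},{"dx":-0.87,"dy":0.18,"dz":0.06,"wx":0,"wy":0,"wz":0.08},{"dx":-0.86,"dy":0.2,"dz":0.07,"wx":0,"wy":0,"wz":0.08},
```

Request:
step_arm(increments=[{"dx":-0.88,"dy":0.1,"dz":0.07,"wx":0,"wy":0,"wz":0.08},{"dx":-0.88,"dy":0.1,"dz":0.07,"wx":0,"wy":0,"wz":0.08},{"dx":-0.87,"dy":0.12,"dz":0.07,"wx":0,"wy":0,"wz":0.08},{"dx":-0.88,"dy":0.12,"dz":0.07,"wx":0,"wy":0,"wz":0.08},{"dx":-0.87,"dy":0.13,"dz":0.06,"wx":0,"wy":0,"wz":0.08}])

```text
time_s: 21.15
eef_pos: [597.4, 222.2, 154.6]
ee_rot: [-0.0, 0.786, 0.618, -0.0]
force: [-0.2, -0.5, -0.4]
grip_width: 0.414
grip_force: 41.1
```

Request:
step_arm(increments=[{"dx":-0.88,"dy":0.13,"dz":0.07,"wx":0,"wy":0,"wz":0.08},{"dx":-0.87,"dy":0.15,"dz":0.07,"wx":0,"wy":0,"wz":0.08},{"dx":-0.87,"dy":0.15,"dz":0.07,"wx":0,"wy":0,"wz":0.08},{"dx":-0.87,"dy":0.15,"dz":0.07,"wx":0,"wy":0,"wz":0.08},{"dx":-0.87,"dy":0.17,"dz":0.07,"wx":0,"wy":0,"wz":0.08}])

```text
time_s: 21.65
eef_pos: [588.1, 112.0, 145.9]
ee_rot: [-0.0, 0.799, 0.602, -0.0]
force: [-0.5, 0.4, -1.3]
grip_width: 0.412
grip_force: 41.1
```

Request:
step_arm(increments=[{"dx":-0.87,"dy":0.17,"dz":0.07,"wx":0,"wy":0,"wz":0.08},{"dx":-0.86,"dy":0.18,"dz":0.07,"wx":0,"wy":0,"wz":0.08},{"dx":-0.87,"dy":0.18,"dz":0.06,"wx":0,"wy":0,"wz":0.08},{"dx":-0.86,"dy":0.2,"dz":0.07,"wx":0,"wy":0,"wz":0.08},{"dx":0,"dy":0,"dz":0,"wx":0,"wy":0,"wz":0}])

```text
time_s: 22.15
eef_pos: [580.8, 22.7, 139.1]
ee_rot: [-0.0, 0.809, 0.587, -0.001]
force: [0.2, -0.8, -1.5]
grip_width: 0.413
grip_force: 41.0
```

Request:
step_arm(increments=[{"dx":0,"dy":0,"dz":0,"wx":0,"wy":0,"wz":0},{"dx":0,"dy":0,"dz":0,"wx":0,"wy":0,"wz":0}])

```text
time_s: 22.35
eef_pos: [581.1, 25.6, 139.5]
ee_rot: [-0.0, 0.808, 0.589, 0.0]
force: [0.3, -0.0, -1.9]
grip_width: 0.411
grip_force: 41.0
```

```bash
python3 - <<'E'
from h import *
plan(580.6,24.6,82,1.264,.5)
E
```

```text
at [581.1  25.6 139.5] 1.259 ('tilt', array([-0.,  0.]))
{"dx":-0.01,"dy":-0,"dz":0.46,"wx":0,"wy":0,"wz":-0.01},{"dx":-0.01,"dy":-0,"dz":0.46,"wx":0,"wy":0,"wz":-0.01},{"dx":-0.01,"dy":-0,"dz":0.46,"wx":0,"wy":0,"wz":-0.01},{"dx":-0.01,"dy":-0,"dz":0.46,"wx":0,"wy":0,"wz":-0.01},{"dx":-0.01,"dy":-0.01,"dz":0.46,"wx":0,"wy":0,"wz":-0.01},
```

Request:
step_arm(increments=[{"dx":-0.03,"dy":0,"dz":0.6,"wx":0,"wy":0,"wz":-0.05},{"dx":0,"dy":0,"dz":0.6,"wx":0,"wy":0,"wz":0},{"dx":0,"dy":0,"dz":0.5,"wx":0,"wy":0,"wz":0},{"dx":0,"dy":0,"dz":0.35,"wx":0,"wy":0,"wz":0},{"dx":0,"dy":0,"dz":0.2,"wx":0,"wy":0,"wz":0}])

```text
time_s: 22.85
eef_pos: [580.7, 24.5, 82.5]
ee_rot: [-0.0, 0.807, 0.591, -0.0]
force: [-0.1, 0.3, -0.9]
grip_width: 0.414
grip_force: 41.1
```

Request:
step_arm(increments=[{"dx":0,"dy":0,"dz":0.1,"wx":0,"wy":0,"wz":0},{"dx":0,"dy":0,"dz":0,"wx":0,"wy":0,"wz":0},{"dx":0,"dy":0,"dz":0,"wx":0,"wy":0,"wz":0}])

```text
time_s: 23.15
eef_pos: [581.1, 24.0, 81.2]
ee_rot: [0.0, 0.807, 0.59, 0.0]
force: [-0.4, 0.3, -1.3]
grip_width: 0.415
grip_force: 41.1
```

Request:
step_arm(increments=[{"dx":0,"dy":0,"dz":0.05,"wx":0,"wy":0,"wz":0},{"dx":0,"dy":0,"dz":0,"wx":0,"wy":0,"wz":0},{"dx":0,"dy":0,"dz":0,"wx":0,"wy":0,"wz":0},{"dx":0,"dy":0,"dz":0,"wx":0,"wy":0,"wz":0}], fingers=52)

```text
time_s: 23.55
eef_pos: [581.0, 24.0, 79.7]
ee_rot: [0.0, 0.807, 0.59, 0.0]
force: [0.1, -0.1, -0.5]
grip_width: 0.608
grip_force: 0.0
```

Request:
step_arm(increments=[{"dx":0,"dy":0,"dz":-0.6,"wx":0,"wy":0,"wz":0},{"dx":0,"dy":0,"dz":-0.9,"wx":0,"wy":0,"wz":0},{"dx":0,"dy":0,"dz":-0.9,"wx":0,"wy":0,"wz":0},{"dx":0,"dy":0,"dz":-0.9,"wx":0,"wy":0,"wz":0},{"dx":0,"dy":0,"dz":-0.9,"wx":0,"wy":0,"wz":0}])

```text
time_s: 24.05
eef_pos: [580.8, 24.1, 185.6]
ee_rot: [0.0, 0.807, 0.59, 0.0]
force: [-0.3, -0.2, -0.1]
grip_width: 0.607
grip_force: 0.0
```

Request:
step_arm(increments=[{"dx":-0.9,"dy":0,"dz":-0.2,"wx":0,"wy":0,"wz":0},{"dx":-0.9,"dy":0,"dz":-0.2,"wx":0,"wy":0,"wz":0},{"dx":-0.9,"dy":0,"dz":-0.2,"wx":0,"wy":0,"wz":0},{"dx":-0.9,"dy":0,"dz":-0.2,"wx":0,"wy":0,"wz":0},{"dx":-0.9,"dy":0,"dz":0,"wx":0,"wy":0,"wz":0}])

```text
time_s: 24.55
eef_pos: [546.7, -84.1, 205.4]
ee_rot: [0.001, 0.807, 0.59, 0.0]
force: [0.5, 0.3, 0.4]
grip_width: 0.608
grip_force: 0.0
```

Request:
step_arm(increments=[{"dx":-0.6,"dy":0,"dz":0,"wx":0,"wy":0,"wz":0},{"dx":-0.5,"dy":0,"dz":0,"wx":0,"wy":0,"wz":0},{"dx":0,"dy":0,"dz":0,"wx":0,"wy":0,"wz":0},{"dx":0,"dy":0,"dz":0,"wx":0,"wy":0,"wz":0},{"dx":0,"dy":0,"dz":0,"wx":0,"wy":0,"wz":0}])

```text
time_s: 25.05
eef_pos: [538.7, -108.7, 204.5]
ee_rot: [-0.0, 0.807, 0.591, 0.0]
force: [0.3, -0.3, 0.4]
grip_width: 0.608
grip_force: 0.0
```

```bash
cat >> h.py <<'E'
def lines(c,f,ang,z=54):
    g=cv2.cvtColor(f,cv2.COLOR_BGR2GRAY);o=[]
    for x0,y0,x1,y1 in cv2.createLineSegmentDetector().detect(g)[0][:,0]:
        w=onplane(c,[(x0,y0),(x1,y1)],z);dd=w[1]-w[0];a=np.arctan2(dd[1],dd[0])%np.pi;m=w.mean(0)
        for k in(0,np.pi/2):
            e=(a-ang-k+np.pi/2)%np.pi-np.pi/2
            if abs(e)<.08 and np.hypot(*dd)>35 and np.hypot(*(m-[564,-30]))<150: o.append((round(float(np.hypot(*dd))),round(float(e+ang),4)))
    o.sort(reverse=True); return o[:12]
E
python3 - <<'E'
from h import *
s,d=cap('wrist','w5.png'); c=cam(d,s); p,a,X=yaw(); print(s['time_s'],p.round(1),round(a,4))
print(tray('wrist',d,s)); print(lm('wrist',d,'case0',s)); print(lines(c,d['frame'],1.264))
u=np.array([np.cos(1.264),np.sin(1.264)]);n=np.array([-u[1],u[0]])
for r in eyes.cut_out('wrist','case0'):
    ys,xs=np.nonzero(r['mask'])
    for k in(-1,0,1):
        q=198.7*u+(-546+78*k)*n; e=proj(c,[[*q,62]])[0]
        if len(xs) and np.hypot(xs.mean()-e[0],ys.mean()-e[1])<35:
            v,co=fit([(c,r['mask'])],(*q,40,1.264)); print(k,co,'du %.1f dn %.1f z %.1f a %.3f'%((v[:2]-q)@u,(v[:2]-q)@n,v[2],v[3]))
sc,dt=cap('top'); print(lm('top',dt,'post_top'),lm('top',dt,'tray_centre'))
E
```

```text
25.05 [ 538.7 -108.7  204.5] 1.2642
{'pocket0': [([563.0, -27.0, 37.0], 0.51)], 'post_top': [([539.0, -107.0, 107.0], 0.92)], 'tray_centre': [([561.0, -26.0, 35.0], 0.75)]}
[([656.0, 5.0, 42.0], 0.96), ([580.0, 23.0, 40.0], 0.79), ([507.0, 42.0, 36.0], 0.57)]
[(225, 1.2645), (74, 1.2625), (59, 1.2695), (59, 1.2659), (59, 1.2565), (58, 1.2662), (57, 1.2624), (53, 1.2636), (52, 1.2558), (49, 1.2652), (48, 1.265), (43, 1.2682)]
1 0.033 du 0.5 dn 0.4 z 38.3 a 1.276
0 0.015 du 0.7 dn 0.0 z 35.2 a 1.263
[([755.0, -286.0, -1.0], 0.47), ([757.0, 272.0, -0.0], 0.3)] [([563.0, -25.0, 36.0], 0.59)]
```

View pics/w5.png

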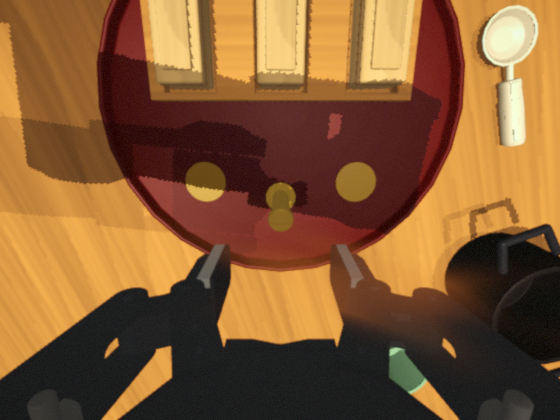

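All three cases sit square in their pockets (top edge, columns ~180, 281, 385). The post shows at (281,197)–(280,218), centred between the fingers. I'll project the candidates to see which circle is the head.

```bash
python3 - <<'E'
from h import *
s,d=cap('wrist'); c=cam(d,s); p,a,X=yaw(); print(p.round(1),round(a,4))
u=np.array([np.cos(1.264),np.sin(1.264)]);n=np.array([-u[1],u[0]])
for ru in(53.7,56.7,59.7):
    q=ru*u-546*n; print(q.round(1),proj(c,[[*q,111],[*q,34]]).round(1).tolist())
m=eyes.cut_out('wrist','post_top')
for r in m[:2]:
    ys,xs=np.nonzero(r['mask']); print(round(r['p'],2),len(xs),xs.min(),xs.max(),ys.min(),ys.max())
for uv in((281,197),(280,218)): w=onplane(c,uv,111)[0]; print(uv,w.round(1),(w@u).round(1),(w@n).round(1), onplane(c,uv,34).round(1))
# centre of the tray rim fit: circle of lip from red mask
g=cv2.cvtColor(d['frame'],cv2.COLOR_BGR2GRAY)
E
```

```text
[ 538.5 -109.3  204.6] 1.2632
[ 536.7 -113.7] [[279.8, 223.6], [279.9, 198.6]]
[ 537.6 -110.8] [[279.8, 219.9], [279.9, 195.8]]
[ 538.5 -108. ] [[279.8, 216.1], [279.9, 192.9]]
0.94 68476 96 464 0 270
(281, 197) [544.  -93.9] 74.7 -546.9 [[ 538.3 -112.4]]
(280, 218) [ 538.3 -109.5] 58.2 -546.2 [[ 530.5 -133.6]]
```

Request:
step_arm(increments=[{"dx":0,"dy":0,"dz":0.9,"wx":0,"wy":0,"wz":0},{"dx":0,"dy":0,"dz":0.9,"wx":0,"wy":0,"wz":0},{"dx":0,"dy":0,"dz":0.9,"wx":0,"wy":0,"wz":0},{"dx":0,"dy":0,"dz":0.9,"wx":0,"wy":0,"wz":0},{"dx":0,"dy":0,"dz":0.8,"wx":0,"wy":0,"wz":0}])

```text
time_s: 26.1
eef_pos: [538.3, -109.3, 93.5]
ee_rot: [-0.0, 0.807, 0.59, -0.0]
force: [0.0, 0.1, 0.1]
grip_width: 0.607
grip_force: 0.0
```

Request:
step_arm(increments=[{"dx":0,"dy":0,"dz":0.26,"wx":0,"wy":0,"wz":0},{"dx":0,"dy":0,"dz":0,"wx":0,"wy":0,"wz":0},{"dx":0,"dy":0,"dz":0,"wx":0,"wy":0,"wz":0}])

```text
time_s: 26.4
eef_pos: [539.0, -109.6, 89.0]
ee_rot: [0.001, 0.807, 0.59, 0.0]
force: [-0.0, 1.3, 0.2]
grip_width: 0.61
grip_force: 0.0
```

Request:
step_arm(increments=[{"dx":0,"dy":0,"dz":0,"wx":0,"wy":0,"wz":0},{"dx":0,"dy":0,"dz":0,"wx":0,"wy":0,"wz":0},{"dx":0,"dy":0,"dz":0,"wx":0,"wy":0,"wz":0},{"dx":0,"dy":0,"dz":0,"wx":0,"wy":0,"wz":0},{"dx":0,"dy":0,"dz":0,"wx":0,"wy":0,"wz":0}], fingers=10, squeeze=20)

```text
time_s: 26.9
eef_pos: [538.8, -109.5, 88.7]
ee_rot: [0.0, 0.807, 0.59, 0.0]
force: [0.2, 0.6, 6.0]
grip_width: 0.188
grip_force: 19.5
```

```bash
python3 - <<'E'
from h import *
p,a,X=yaw(); print(p.round(1),round(a,4),X[:2,2].round(4)); print(ctrl.sense()['force'],ctrl.sense()['grip_width'])
s,d=cap('wrist'); print(lines(cam(d,s),d['frame'],1.264))
E
```

```text
[ 538.8 -109.5   88.7] 1.2632 [ 0.0009 -0.0004]
[0.2157485  0.60711968 5.9914058 ] 0.1877378933998407
[(178, 1.2633), (87, 1.266), (68, 1.2625), (41, 1.2733), (41, 1.2635), (39, 1.2557), (37, 1.2624)]
```

Request:
step_arm(increments=[{"dx":0.004,"dy":-0.16,"dz":0,"wx":0,"wy":0,"wz":0.45},{"dx":0.015,"dy":-0.32,"dz":0,"wx":0,"wy":0,"wz":0.9},{"dx":0.015,"dy":-0.32,"dz":0,"wx":0,"wy":0,"wz":0.9},{"dx":0.015,"dy":-0.32,"dz":0,"wx":0,"wy":0,"wz":0.9},{"dx":0.004,"dy":-0.16,"dz":0,"wx":0,"wy":0,"wz":0.45}])

```text
time_s: 27.45
eef_pos: [510.9, -94.2, 88.7]
ee_rot: [0.001, 0.904, 0.427, 0.001]
force: [3.6, -1.4, 2.5]
grip_width: 0.187
grip_force: 20.0
```

```bash
python3 - <<'E'
from h import *
p,a,X=yaw(); st=ctrl.sense(); print(p.round(1),round(a,4),st['force'].round(1),st['wrist_torque'].round(2))
s,d=cap('wrist'); print(lines(cam(d,s),d['frame'],a))
E
```

```text
[510.9 -94.2  88.7] 0.8828 [ 3.6 -1.4  2.5] [-0.05 -0.44 -0.02]
[(121, 0.8789), (120, 0.8808), (64, 0.8837), (36, 0.8631)]
```

Request:
step_arm(increments=[{"dx":0.004,"dy":-0.16,"dz":0,"wx":0,"wy":0,"wz":0.45},{"dx":0.015,"dy":-0.32,"dz":0,"wx":0,"wy":0,"wz":0.9},{"dx":0.015,"dy":-0.32,"dz":0,"wx":0,"wy":0,"wz":0.9},{"dx":0.015,"dy":-0.32,"dz":0,"wx":0,"wy":0,"wz":0.9},{"dx":0.015,"dy":-0.32,"dz":0,"wx":0,"wy":0,"wz":0.9}])

```text
time_s: 28.0
eef_pos: [489.1, -66.7, 88.7]
ee_rot: [0.001, 0.974, 0.227, 0.001]
force: [6.7, -1.4, 2.9]
grip_width: 0.186
grip_force: 20.3
```

Request:
step_arm(increments=[{"dx":0.015,"dy":-0.32,"dz":0,"wx":0,"wy":0,"wz":0.9},{"dx":0.015,"dy":-0.32,"dz":0,"wx":0,"wy":0,"wz":0.9},{"dx":0.015,"dy":-0.32,"dz":0,"wx":0,"wy":0,"wz":0.9},{"dx":0.015,"dy":-0.32,"dz":0,"wx":0,"wy":0,"wz":0.9},{"dx":0.004,"dy":-0.16,"dz":0,"wx":0,"wy":0,"wz":0.45}])

```text
time_s: 28.5
eef_pos: [480.7, -31.8, 88.7]
ee_rot: [0.001, 1.0, 0.018, 0.002]
force: [5.4, -4.5, 0.5]
grip_width: 0.186
grip_force: 20.2
```

Request:
step_arm(increments=[{"dx":0,"dy":0,"dz":0,"wx":0,"wy":0,"wz":0},{"dx":0,"dy":0,"dz":0,"wx":0,"wy":0,"wz":0}])

```text
time_s: 28.7
eef_pos: [480.7, -31.7, 88.7]
ee_rot: [0.0, 1.0, 0.019, 0.002]
force: [5.8, 1.7, 2.9]
grip_width: 0.184
grip_force: 20.2
```

```bash
python3 - <<'E'
from h import *
p,a,X=yaw(); st=ctrl.sense(); print(p.round(1),round(a,4),st['force'].round(1),st['wrist_torque'].round(2))
s,d=cap('wrist'); print(lines(cam(d,s),d['frame'],a))
E
```

```text
[480.7 -31.7  88.7] 0.0381 [5.8 1.7 2.9] [ 0.15 -0.72 -0.07]
[(132, 0.021), (124, 0.0212), (60, 0.011), (55, 0.0116), (49, 0.0435), (49, 0.0043), (42, 0.0226), (40, 0.031), (38, 0.0137), (36, 0.0236), (36, 0.0166), (35, 0.0125)]
```

Request:
step_arm(increments=[{"dx":0,"dy":-0.07,"dz":0,"wx":0,"wy":0,"wz":0.2},{"dx":0,"dy":0,"dz":0,"wx":0,"wy":0,"wz":0},{"dx":0,"dy":0,"dz":0,"wx":0,"wy":0,"wz":0}])

```text
time_s: 29.05
eef_pos: [480.6, -30.3, 88.7]
ee_rot: [0.001, 1.0, 0.009, 0.002]
force: [4.8, -0.6, 1.5]
grip_width: 0.186
grip_force: 20.3
```

```bash
python3 - <<'E'
from h import *
p,a,X=yaw(); st=ctrl.sense(); print(p.round(1),round(a,4),st['force'].round(1))
for i in range(2):
    s,d=cap('wrist'); print(lines(cam(d,s),d['frame'],a)[:6])
s,d=cap('top'); print(lines(cam(d),d['frame'],0,86)[:6])
E
```

```text
[480.6 -30.3  88.7] 0.0172 [ 4.8 -0.6  1.5]
[(135, 0.0045), (122, 0.0043), (80, 0.0107), (51, 0.0249), (48, -0.0108), (42, 0.0123)]
[(135, 0.0047), (122, 0.0044), (80, 0.01), (51, 0.025), (47, -0.0129), (42, 0.014)]
[(214, 0.0054), (92, 0.0043), (89, 0.0011), (83, 0.0246), (74, 0.0261), (74, 0.0095)]
```

Request:
step_arm(increments=[{"dx":0,"dy":-0.02,"dz":0,"wx":0,"wy":0,"wz":0},{"dx":0,"dy":0,"dz":0,"wx":0,"wy":0,"wz":0}])

```text
time_s: 29.4
eef_pos: [480.7, -30.1, 88.7]
ee_rot: [0.001, 1.0, 0.009, 0.002]
force: [6.0, -3.1, 2.3]
grip_width: 0.184
grip_force: 20.3
```

Request:
step_arm(increments=[{"dx":0,"dy":0,"dz":0,"wx":0,"wy":0,"wz":0},{"dx":0,"dy":0,"dz":0,"wx":0,"wy":0,"wz":0},{"dx":0,"dy":0,"dz":0,"wx":0,"wy":0,"wz":0},{"dx":0,"dy":0,"dz":0,"wx":0,"wy":0,"wz":0}], fingers=50)

```text
time_s: 29.8
eef_pos: [479.0, -29.2, 87.9]
ee_rot: [-0.0, 1.0, 0.009, -0.0]
force: [-0.4, 0.3, -0.4]
grip_width: 0.586
grip_force: 0.0
```

Request:
step_arm(increments=[{"dx":0,"dy":0,"dz":-0.6,"wx":0,"wy":0,"wz":0},{"dx":0,"dy":0,"dz":-0.9,"wx":0,"wy":0,"wz":0},{"dx":0,"dy":0,"dz":-0.9,"wx":0,"wy":0,"wz":0},{"dx":0,"dy":0,"dz":-0.9,"wx":0,"wy":0,"wz":0},{"dx":0,"dy":0,"dz":-0.9,"wx":0,"wy":0,"wz":0}])

```text
time_s: 30.3
eef_pos: [479.0, -29.3, 193.9]
ee_rot: [-0.0, 1.0, 0.009, -0.0]
force: [0.3, -0.4, -0.2]
grip_width: 0.584
grip_force: 0.0
```

Request:
step_arm(increments=[{"dx":-0.8,"dy":0,"dz":-0.5,"wx":0,"wy":0,"wz":0},{"dx":-0.8,"dy":0,"dz":-0.5,"wx":0,"wy":0,"wz":0},{"dx":0,"dy":0,"dz":0,"wx":0,"wy":0,"wz":0},{"dx":0,"dy":0,"dz":0,"wx":0,"wy":0,"wz":0},{"dx":0,"dy":0,"dz":0,"wx":0,"wy":0,"wz":0}])

```text
time_s: 30.8
eef_pos: [439.5, -30.0, 217.6]
ee_rot: [-0.0, 1.0, 0.009, -0.0]
force: [-0.5, -0.6, -0.5]
grip_width: 0.588
grip_force: 0.0
```

```bash
python3 - <<'E'
from h import *
p,a,X=yaw(); print(p.round(1),round(a,4))
s,d=cap('wrist'); print(s['time_s'],lines(cam(d,s),d['frame'],0)[:6])
s,d=cap('top','top9.png'); print(lines(cam(d),d['frame'],0,54)[:6])
for l in('case0','long_box','tin','cup','scoop'): print(l,lm('top',d,l))
E
```

```text
[439.5 -30.  217.6] 0.017
30.8 [(98, 0.0016), (88, 0.0017), (75, 0.0065), (48, 0.0112), (48, -0.0166), (42, 0.04)]
[(218, 0.0019), (95, 0.0002), (95, 0.0002), (89, -0.001), (88, 0.0061), (86, -0.0118)]
case0 [([459.0, 458.0, 5.0], 0.94), ([249.0, 394.0, 1.0], 0.85), ([653.0, 449.0, 0.0], 0.82), ([618.0, 49.0, 42.0], 0.79), ([622.0, -31.0, 36.0], 0.74), ([624.0, -107.0, 39.0], 0.74)]
long_box [([374.0, 315.0, -1.0], 0.8), ([790.0, 70.0, -0.0], 0.54)]
tin [([366.0, -350.0, -4.0], 0.86)]
cup [([607.0, -339.0, -3.0], 0.97), ([563.0, -25.0, 38.0], 0.4)]
scoop [([619.0, -29.0, 38.0], 0.72), ([754.0, 274.0, -0.0], 0.65)]
```

View pics/top9.png

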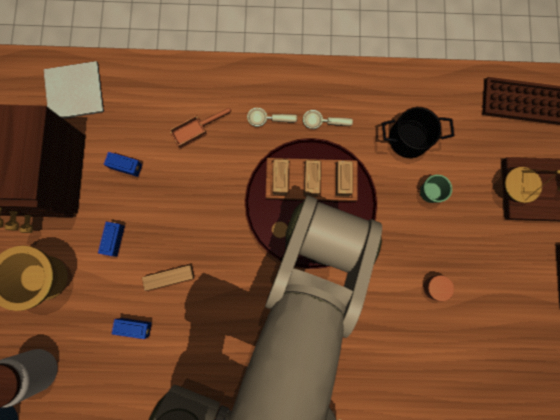

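The top view shows all three cases seated at (281,176), (313,177) and (346,178), with the row straight towards the customer's side and the other things where they stood. The tray angle is about 0.002 rad and the robot touches nothing, so I'll hand in.

```bash
python3 -c "
from rig import finish_job
print(finish_job())"
```

```text
the job is handed in; nothing more can be done
None
```

I handed the job in: all three pale cases sit lid up in their pockets, and the tray is turned to within about 0.002 rad of straight towards the customer; in the last top view nothing else had moved, and the robot was touching nothing.

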